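# Clip down the argon box and leak-check its lid

## Task

Put all the squat sample jars from the bench paper into the argon storage box, fit its lid and fold all four clip flaps fully down. Then take the leak-detector wand out of its stand and, holding it upright, carry its tip once right round the lid's rim, clockwise seen from above, starting and finishing at the corner by the gas valve, within a finger's width of the rim and no faster than about 5 cm/s. Put the wand back home in its stand, and leave the other things on the bench where they are.

Things in the scene. Friction and masses are not known exactly. Their poses are not given: they have to be found in the camera images.
- argon_box: White plastic storage box, open on top, fixed on a fixed aluminium dock plate (170 x 230 mm, 10 mm thick) on the bench. Origin: on the bench under the box's middle; z up, x along its short side, roughly away from the robot, y along its long side, roughly to the robot's left. Outside 110 (x) by 160 mm (y), walls 4 mm, inner floor 14 mm and rim 70 mm above the bench.
- lid_joint (a point): Middle of the box's mouth at the height of the closed lid's skirt, 66 mm above the bench, on the box's axis. With the lid on, its rim reaches from 60 to 76 mm above the bench, and the folded flaps' outer faces stand at x +-72 and y +-97 mm of the box. A flange under which the flaps hook runs round the box 52 to 57 mm above the bench, 8.5 mm out.
- gas_valve (a point): Top of the small brass gas valve with a black knob that stands on the dock plate at the box's near left corner (box x -70, y +100 mm), 38 mm above the bench.
- lid: White lid, 132 (x) by 182 mm (y), with a skirt 10 mm deep that drops over the box rim with 3.5 mm play all round, and a plate 6 mm thick that rests on the rim. 260 g. Origin: middle of the skirt's underside (60 mm above the box's origin when seated); z up, y along its long side. Fits either way round. Starts lying right side up on the bench.
- lid_handle (a point): Middle of the bar of the grey strap handle on the lid, 43 mm above the lid's origin. The bar runs along the lid's y: 80 mm long, 14 mm wide, 10 mm high, on a leg 12 mm thick at each end; 22 mm free below it.
- bench_paper: Sheet of white bench paper, 200 x 220 mm, flat on the bench to the left or the right of the box; the jars stand on it. Origin: 10 mm nearer the robot than its middle.
- wand: Hand-held gas leak detector: white body 26 (x) by 34 (y) by 96 mm long; from its lower end a steel probe, 8 mm thick, points down 62 mm. Origin: middle of the white body's lower end; z up, away from the probe. 170 g. Starts upright in its stand, the upper 68 mm of the body clear of it, to be taken there from above.
- wand_tip (a point): Tip of the wand's steel probe, 62 mm below the wand's origin.
- stand: Grey stand for the wand, fixed, on the robot's side of the bench paper; 100 mm high, foot 90 x 96 mm. Its top is a socket open 34 (x) by 42 mm (y), 28 mm deep; the socket's floor, 72 mm above the bench, has a 24 mm square hole for the probe. Origin: on the bench under the socket's middle; z up. Home is the white body's lower end on the socket's floor, x and y along the stand's.
- jar0: Squat round screw jar, white with a black cap, 42 mm across the cap, 40 mm across the body, 38 mm high, 36 to 72 g. Origin: its middle, 19 mm above its underside; z along its axis. It may be absent. It may stand or lie in the box, below the rim so that the lid closes.
- jar1: Squat round screw jar, white with a black cap, 42 mm across the cap, 40 mm across the body, 38 mm high, 36 to 72 g. Origin: its middle, 19 mm above its underside; z along its axis. It may be absent. It may stand or lie in the box, below the rim so that the lid closes.
- jar2: Squat round screw jar, white with a black cap, 42 mm across the cap, 40 mm across the body, 38 mm high, 36 to 72 g. Origin: its middle, 19 mm above its underside; z along its axis. It may be absent. It may stand or lie in the box, below the rim so that the lid closes.
- jar3: Squat round screw jar, white with a black cap, 42 mm across the cap, 40 mm across the body, 38 mm high, 36 to 72 g. Origin: its middle, 19 mm above its underside; z along its axis. It may be absent. It may stand or lie in the box, below the rim so that the lid closes.
- flap_a (a joint): Grey clip flap on the lid's +x side: 0 level, straight out; negative slanting up; 1.5708 (stop) hanging straight down, hooked. 64 mm wide, 32 mm long from its hinge, 4 mm thick, an 8 mm bead under its end. Hinge at 70 mm from the lid's middle, 13 mm above the lid's origin, along that side. Stiff (0.03 N m, about 1.2 N at the free edge): stays where left.
- flap_b (a joint): Grey clip flap on the lid's +y side: 0 level, straight out; negative slanting up; 1.5708 (stop) hanging straight down, hooked. 64 mm wide, 32 mm long from its hinge, 4 mm thick, an 8 mm bead under its end. Hinge at 95 mm from the lid's middle, 13 mm above the lid's origin, along that side. Stiff (0.03 N m, about 1.2 N at the free edge): stays where left.
- flap_c (a joint): Grey clip flap on the lid's -x side: 0 level, straight out; negative slanting up; 1.5708 (stop) hanging straight down, hooked. 64 mm wide, 32 mm long from its hinge, 4 mm thick, an 8 mm bead under its end. Hinge at 70 mm from the lid's middle, 13 mm above the lid's origin, along that side. Stiff (0.03 N m, about 1.2 N at the free edge): stays where left.
- flap_d (a joint): Grey clip flap on the lid's -y side: 0 level, straight out; negative slanting up; 1.5708 (stop) hanging straight down, hooked. 64 mm wide, 32 mm long from its hinge, 4 mm thick, an 8 mm bead under its end. Hinge at 95 mm from the lid's middle, 13 mm above the lid's origin, along that side. Stiff (0.03 N m, about 1.2 N at the free edge): stays where left.
- amber_bottle: Amber glass bottle, 52 mm across, 100 mm high. Origin: its underside. Not part of the job.
- wash_bottle: White plastic bottle, 72 mm across, 170 mm high. Origin: its underside. Not part of the job.
- tip_box: Pipette tip box, 87 x 122 x 64 mm. Origin: its underside. Not part of the job.
- beaker: Small glass beaker, 60 mm across, 60 mm high. Origin: its underside. Not part of the job.
- spanner: Steel spanner, 140 mm long, lying on the bench. Origin: its underside. Not part of the job.
Things that resemble listed ones, but are neither listed nor needed, are in the scene too. What is shaped like the jar0 but brown or red is not meant.

How it is judged:
By the outcome, as a careful person would: the job done as asked, in the order asked, and still so for the second after the job is handed in, with the robot touching nothing.
Of jar0, jar1, jar2, jar3 only 2 to 4 are there at a start; the rules pass over those that are not, and their reading is None.
At some moment in a run one of jar0, jar1, jar2, jar3 may be knocked a few centimetres aside while the robot is not near it.
It also fails if it takes over 210 s, if anything falls off the work surface, if the arm or the gripper's body presses on something with over 40 N, if the wrist force passes 120 N, or if a joint passes its speed limit or range.

## Robot

A 7-joint arm with a two-finger parallel gripper is mounted at the origin on the work surface. World frame = base frame: x ahead of the robot, y to its left, z up, the work surface at z = 0. Lengths are in m, angles in rad, forces in N, time in s.
With the tool pointing down it reaches from about 0.425 to 0.875 m from the base axis. Payload 8.4 kg.
Tool frame: the origin (TCP) lies at the very end of the fingers, on their centre line; the grasp point (between the pads) lies 19 mm behind it; z points along the fingers, y is the line along which they close (so a half turn about z gives the same grasp; the last joint's range is limited). The gripper opens to 85 mm and grips with 20 to 120 N. Pads are 22 mm wide; open, the fingers measure 114 mm over their backs; the gripper's body (76 mm by 85 mm) begins 54 mm behind the grasp point. The pads swing forward as they close: fully open they stand 13 mm farther back than shut.
Start: joints at [-1.373, 0.333, 0.04, 1.465, -0.013, 1.343, -0.059], TCP at [0.19, 0.622, 0.231] pointing down, gripper open.
Joint ranges: [-2.58, 2.58], [-0.38, 2.09], [-1.3, 1.39], [0.25, 2.4], [-1.5, 4.64], [0.08, 2.09], [-2.65, 2.65]. Speed limits (rad/s): [2.22, 2.22, 2.79, 2.79, 3.14, 3.14, 3.14].

## Interface

Orientations are given as a unit quaternion [w, x, y, z].
In Python, from workcell import ctrl gives the robot as it stands.
- The arm moves only by the tool move_arm, never from a script. Its arguments are lists of equal length, an entry for each row: "offset": the shift along the world's x, y, z in mm, a list of three; "roll": the turn about the world's z in rad; "fingers": the finger opening in mm, from 0 to 85.4. In form: {"offset": [[x, y, z], ...], "roll": [roll, ...], "fingers": [fingers, ...]}. A call has 1 to 10 rows; each row is the pose to reach, as a shift and turn from the pose commanded when the call began; what a row does not reach only later rows make up. A row lasts 1/12 s, in which the tool goes at most 41.7 mm and 7.16 degrees, less where a joint would pass 70% of its speed; a pose out of reach is approached as far as the arm can. A call with a gripper value outside its range is refused whole. The fingers move at their own pace and stop on an object; "force" is the grip in N (left out, the last holds). Time passes only in rows, so rows that repeat a pose let the fingers close. It gives the time, the measured TCP pose, the force, the opening and the grip force at its end, in the units of the state.
- ctrl.get_obs(): the state, without advancing time (a new reading comes with each control period).
- ctrl.capture(name): name is "scene" or "top" or "wrist"; returns the picture (384x512x3 uint8, blue, green, red); there is no depth.
- ctrl.get_calibration(name): a dict with "camera_matrix" (3x3 intrinsics, pixels), "dist_coeffs" ([k1, k2, p1, p2, k3] as OpenCV has them; the pictures are not rectified), "cam_to_world" (4x4, takes a point from camera to world coordinates). Camera axes: x right, y down, z forward; pixel columns grow to the right and rows downward; lengths in m; the calibration is good to about 2 mm. A picture is of the moment at which its call begins: read the wrist's pose just before it. get_calibration takes no time and is no camera call; for the wrist camera it gives the pose at the moment of the call.
- ctrl.job_done(): hands the job in; it is judged then, once.
The state is a dict: "time_s": time; "joints": joint angles; "joint_velocities": joint speeds; "joint_efforts": joint torques, N m; "tool_pos": TCP position; "ee_rot": TCP orientation; "force": force on the tool from outside, world axes, zero at the start; "ft_torque": the same for the moment, N m; "finger_gap": finger opening in m; "gripper_force": force on a finger pad.
Only numpy, scipy, OpenCV 4.12 (cv2) and the standard library are available. Lean on these libraries where they do the work, as an engineer would, in place of code of your own. Each camera call takes 0.05 s, during which the arm holds its last target. There are 200 camera calls.

## Working session

There is one attempt and no reset: what is moved stays moved. The work goes in short steps, Python scripts to look and compute and a tool call to move; the robot and the scene stay as the last step left them, time stands still between calls to the robot, and variables do not carry over. Pictures are saved under pics/ and viewed, at most 14 in all, crops included, and the job is handed in when it is done.

Besides the shell and the picture viewer there is one more tool, called after ">>>" as name([rows], argument=value, ...), one row to a line, values as JSON. move_arm: Moves the arm, as the interface text tells. Its arguments: {"type":"object","properties":{"offset":{"type":"array","items":{"type":"array","items":{"type":"number"}}},"roll":{"type":"array","items":{"type":"number"}},"fingers":{"type":"array","items":{"type":"number"}},"force":{"type":"number"}},"required":["offset","roll","fingers"]}

```bash
ls; mkdir -p pics; cat > h.py <<'E'
import numpy as np, cv2
from workcell import ctrl
def cal(n):
    c=ctrl.get_calibration(n); return np.array(c["camera_matrix"]),np.array(c["dist_coeffs"]),np.array(c["cam_to_world"])
def ray(n,uv,c=None):
    K,D,T=c or cal(n)
    p=cv2.undistortPoints(np.array(uv,float).reshape(-1,1,2),K,D).reshape(-1,2)
    d=np.c_[p,np.ones(len(p))]@T[:3,:3].T
    return T[:3,3],d
def plane(n,uv,z,c=None):
    o,d=ray(n,uv,c); return o+d*((z-o[2])/d[:,2])[:,None]
def tri(n1,uv1,n2,uv2,c1=None,c2=None):
    o1,d1=ray(n1,uv1,c1);o2,d2=ray(n2,uv2,c2)
    out=[]
    for a,b in zip(d1,d2):
        s=np.linalg.lstsq(np.c_[a,-b],o2-o1,rcond=None)[0]
        out.append(np.r_[(o1+a*s[0]+o2+b*s[1])/2,np.linalg.norm(o1+a*s[0]-o2-b*s[1])])
    return np.array(out)
def proj(n,P,c=None):
    K,D,T=c or cal(n); Ti=np.linalg.inv(T)
    return cv2.projectPoints(np.array(P,float).reshape(-1,1,3),cv2.Rodrigues(Ti[:3,:3])[0],Ti[:3,3],K,D)[0].reshape(-1,2)
E
python3 - <<'E'
from h import *
for n in("scene","top"):
    im=ctrl.capture(n); cv2.imwrite(f"pics/{n}0.png",im); print(cal(n)[2].round(3),cal(n)[0].round(0)[0])
    cv2.imwrite(f"pics/{n}0b.png",cv2.resize(im,(800,600)))
o=ctrl.get_obs(); print(o)
E
```

```text
pics
[[-8.730e-01  4.020e-01 -2.750e-01  8.900e-01]
 [ 4.870e-01  7.220e-01 -4.920e-01  6.000e-01]
 [ 1.000e-03 -5.640e-01 -8.260e-01  1.037e+00]
 [ 0.000e+00  0.000e+00  0.000e+00  1.000e+00]] [410.   0. 258.]
[[-0.027 -0.983  0.182  0.379]
 [-1.     0.029  0.01   0.028]
 [-0.015 -0.181 -0.983  1.123]
 [ 0.     0.     0.     1.   ]] [364.   0. 253.]
{'time_s': 0.1, 'joints': array([-1.37321889,  0.33381572,  0.03982641,  1.46619366, -0.01342774,
        1.34328822, -0.05850535]), 'joint_velocities': array([ 0.00056525, -0.00129568, -0.0008372 , -0.00230965, -0.0006954 ,
       -0.00050337, -0.00050677]), 'joint_efforts': array([ 4.47676794e-03, -6.60017896e+01,  1.37026593e+00, -4.06476474e+01,
        1.68597477e-02,  8.84614710e-03, -1.52920637e-05]), 'tool_pos': array([0.18995173, 0.62119167, 0.2305201 ]), 'ee_rot': array([-8.01794202e-05,  1.47836333e-01,  9.89011577e-01, -7.15496119e-04]), 'force': array([ 0.1366318 , -0.1082118 ,  0.18072227]), 'ft_torque': array([ 0.01496497,  0.00930618, -0.02044093]), 'gripper_force': 0.0, 'finger_gap': 0.08550263905661233}
```

View pics/top0b.png

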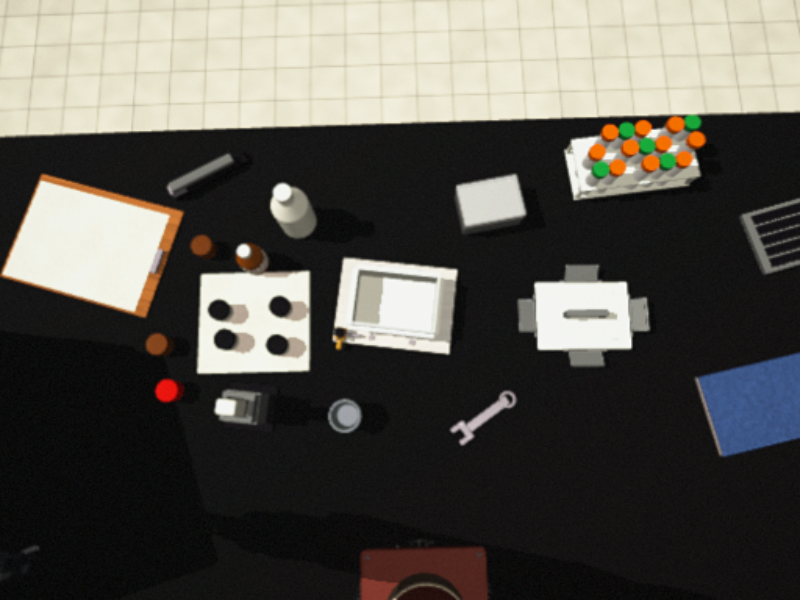

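View pics/scene0b.png

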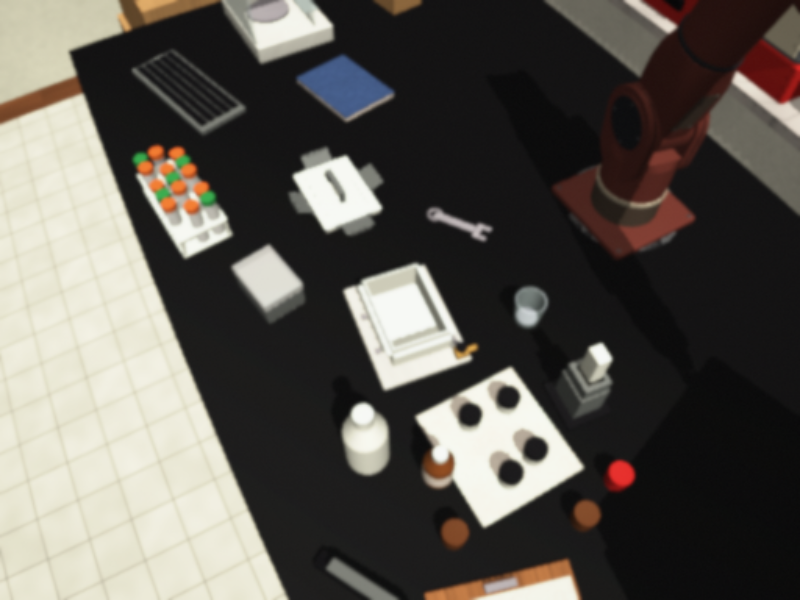

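The top view (800x600) shows four white, black-capped jars on the paper at (220,310), (280,306), (225,340) and (277,345). Things that could be mistaken for them are brown jars at (202,246) and (157,344), a red one at (167,390), and the amber bottle at (250,258). The box is at (397,305) with its valve at (341,337), the lid is at (583,315), and the wand and stand are at (240,407). I choose the four black-capped ones on the paper.

```bash
cat > m1.py <<'E'
from h import *
im=cv2.imread("pics/top0.png"); s=.64
g=cv2.cvtColor(im,cv2.COLOR_BGR2GRAY)
# jars: black blobs inside paper
x0,x1,y0,y1=[int(v*s) for v in(203,305,276,368)]
m=np.zeros_like(g); m[y0:y1,x0:x1]=(g[y0:y1,x0:x1]<70)*255
n,l,st,c=cv2.connectedComponentsWithStats(m)
for i in range(1,n):
    if st[i,4]>40: print("jar",c[i].round(1),st[i],plane("top",c[i],.036).round(4))
def rect(name,roi,lo,z,hi=256):
    a,b,cc,d=[int(v*s) for v in roi]
    m=np.zeros_like(g); m[cc:d,a:b]=((g[cc:d,a:b]>lo)&(g[cc:d,a:b]<hi))*255
    m=cv2.morphologyEx(m,cv2.MORPH_OPEN,np.ones((3,3)))
    k=max(cv2.findContours(m,0,1)[0],key=cv2.contourArea)
    P=plane("top",k.reshape(-1,2),z)[:,:2]
    r=cv2.minAreaRect((P*1000).astype(np.float32)); print(name,r,cv2.contourArea(k))
rect("lid",(530,640,275,357),150,.016)
rect("paper",(190,315,265,380),130,0)
rect("dock",(325,465,250,360),150,.01)
rect("wand",(205,252,390,425),170,.168)
rect("wand",(205,252,390,425),120,.168)
E
python3 m1.py
python3 - <<'E'
from h import *
a=cv2.imread("pics/top0.png")
a=np.hstack([cv2.resize(a[160:280,120:210],None,fx=4,fy=4,interpolation=2),cv2.resize(a[160:240,205:305],None,fx=4,fy=6,interpolation=2)])
cv2.imwrite("pics/c1.png",a);print(a.shape)
print(cal("wrist")[2].round(3), cal("wrist")[0].round(0))
E
```

```text
jar [178.9 195.8] [173 190  13  13 129] [[0.5722 0.2639 0.036 ]]
jar [140.2 198.1] [134 192  14  13 136] [[0.5685 0.3821 0.036 ]]
jar [143.8 216.9] [137 211  14  13 140] [[0.5105 0.3696 0.036 ]]
jar [177.  220.4] [171 214  13  13 131] [[0.4973 0.2688 0.036 ]]
lid ((541.2633666992188, -326.53094482421875), (182.3076171875, 133.3833770751953), 88.35542297363281) 2468.5
paper ((549.9915771484375, 324.8590393066406), (220.74807739257812, 202.5211944580078), 89.91997528076172) 4360.5
dock ((573.5755615234375, 39.95518493652344), (230.84632873535156, 170.6295623779297), 82.04605102539062) 3767.5
wand ((382.2727966308594, 324.6684875488281), (31.74422264099121, 25.510711669921875), 88.57243347167969) 104.5
wand ((377.1329345703125, 321.7151794433594), (38.17977523803711, 35.6478385925293), 88.58077239990234) 144.0
(480, 760, 3)
[[ 0.292  0.906  0.307  0.11 ]
 [ 0.956 -0.276 -0.096  0.645]
 [-0.002  0.322 -0.947  0.372]
 [ 0.     0.     0.     1.   ]] [[272.   0. 258.]
 [  0. 272. 191.]
 [  0.   0.   1.]]
```

View pics/c1.png

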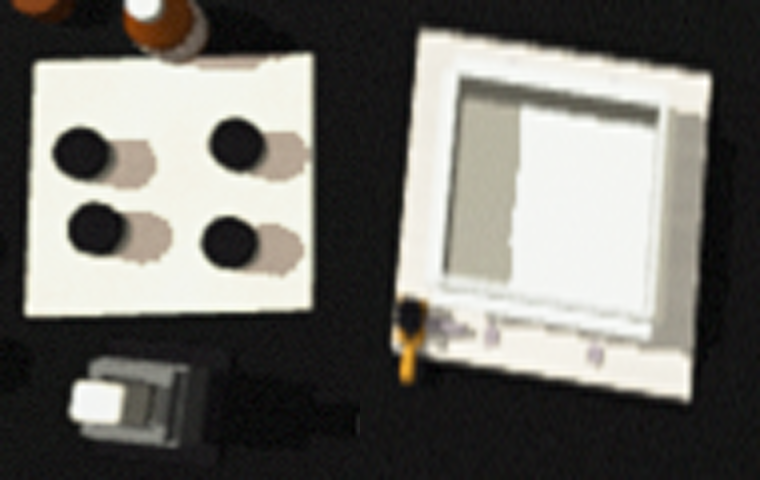

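The crop shows four plain black caps on the white paper. The measured sizes agree with the given ones: lid 182x133, dock 231x171, paper 221x202. I'll cross-check with the scene camera before moving.

```bash
python3 - <<'E'
from h import *
im=cv2.imread("pics/scene0.png"); g=cv2.cvtColor(im,cv2.COLOR_BGR2GRAY)
J=np.array([[.5722,.2639,.036],[.5685,.3821,.036],[.5105,.3696,.036],[.4973,.2688,.036]])
for j,p in zip(J,proj("scene",J)):
    u,v=p.astype(int); m=(g[v-14:v+15,u-14:u+15]<60).astype(np.uint8)
    n,l,st,c=cv2.connectedComponentsWithStats(m); i=1+np.argmax(st[1:,4])
    q=c[i]+[u-14,v-14]; print("jar top",j,"scene",plane("scene",q,.036).round(4),st[i])
m=np.zeros_like(g); m[215:245,370:395]=(g[215:245,370:395]>170)*255
k=max(cv2.findContours(m,0,1)[0],key=cv2.contourArea);print("wand scene px",k.reshape(-1,2).min(0),k.reshape(-1,2).max(0))
# amber bottle: top of white cap
print("amber", tri("top",[[250*.64,250*.64]],"scene",[[440*.64,453*.64]]).round(3))
print("wandtop proj", proj("scene",[[.382,.325,.168],[.382,.325,.1]])/.64)
# dock by scene
m=((g>120)*255).astype(np.uint8)
th=-np.deg2rad(7.95);R=np.array([[np.cos(th),-np.sin(th)],[np.sin(th),np.cos(th)]])
def b2w(x,y): return R@[x,y]+[.5736,.04]
print("dock/rim corners", [b2w(x,y).round(3) for x,y in((-.085,.115),(.085,.115),(.085,-.115),(-.085,-.115))])
c=im.copy()
for P,col in (((.085,.115,.01),(0,0,255)),((.055,.08,.07),(255,0,0))):
    q=[[*b2w(a*P[0],b*P[1]),P[2]] for a,b in((-1,1),(1,1),(1,-1),(-1,-1))]
    for n_ in("scene",): cv2.polylines(c,[proj("scene",q).round().astype(int).reshape(-1,1,2)],True,col,1)
t=-np.deg2rad(1.64);Rl=np.array([[np.cos(t),-np.sin(t)],[np.sin(t),np.cos(t)]])
for z in(.016,):
    q=[[*(Rl@[a*.066,b*.091]+[.5413,-.3265]),z] for a,b in((-1,1),(1,1),(1,-1),(-1,-1))]
    cv2.polylines(c,[proj("scene",q).round().astype(int).reshape(-1,1,2)],True,(0,0,255),1)
cv2.imwrite("pics/c2.png",cv2.resize(c[80:300,170:410],None,fx=2.7,fy=2.7,interpolation=2))
E
```

```text
jar top [0.5722 0.2639 0.036 ] scene [[0.5746 0.265  0.036 ]] [  8   9  13  13 139]
jar top [0.5685 0.3821 0.036 ] scene [[0.5707 0.3837 0.036 ]] [  8   8  14  15 162]
jar top [0.5105 0.3696 0.036 ] scene [[0.5127 0.3706 0.036 ]] [  8   8  14  14 150]
jar top [0.4973 0.2688 0.036 ] scene [[0.4993 0.2703 0.036 ]] [  8   9  13  13 134]
wand scene px [377 220] [390 243]
amber [[0.668 0.313 0.088 0.009]]
wandtop proj [[600.00191355 354.07623205]
 [589.50165663 374.25979979]]
dock/rim corners [array([0.505, 0.166]), array([0.674, 0.142]), array([ 0.642, -0.086]), array([ 0.474, -0.062])]
```

View pics/c2.png

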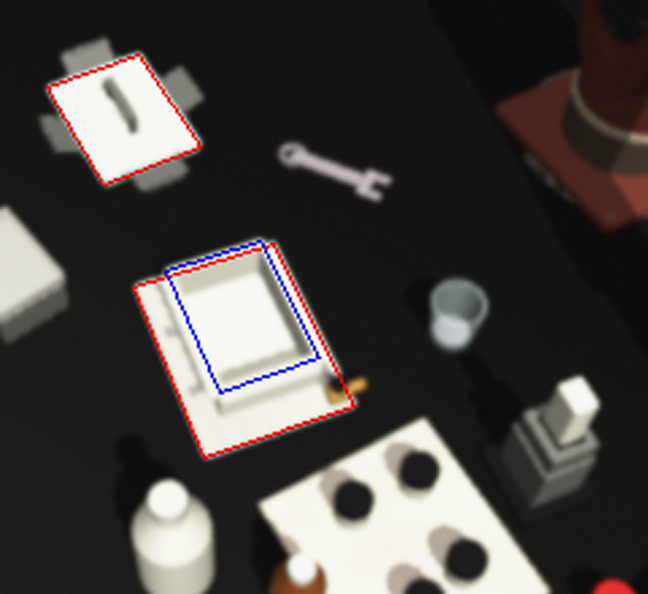

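Both cameras agree to within 2.5 mm. I'll go for the first jar at about (570, 383) mm.

>>> move_arm([
  [38,-24,0],
  [76,-48,0],
  [114,-71,0],
  [152,-95,0],
  [190,-119,0],
  [228,-143,0],
  [266,-167,0],
  [304,-190,0],
  [342,-214,0],
  [380,-238,0],
], roll=[0.03,0.06,0.09,0.12,0.158,0.158,0.158,0.158,0.158,0.158], fingers=[66,66,66,66,66,66,66,66,66,66], force=40)

```text
time_s: 0.93
tool_pos: [0.5446, 0.399, 0.231]
ee_rot: [-0.0, 0.069, 0.998, -0.0]
force: [-0.1, 1.6, -1.2]
finger_gap: 0.0661
gripper_force: 0.0
```

>>> move_arm([
  [0,0,0],
  [0,0,0],
  [0,0,-20],
  [0,0,-60],
  [0,0,-90],
  [0,0,-90],
], roll=[0,0,0,0,0,0], fingers=[66,66,66,66,66,66])

```text
time_s: 1.43
tool_pos: [0.5386, 0.3995, 0.1341]
ee_rot: [-0.004, 0.068, 0.998, -0.003]
force: [-0.5, -1.1, -0.9]
finger_gap: 0.0658
gripper_force: 0.0
```

```bash
cat > jars.py <<'E'
from h import *
import sys
t=ctrl.capture("wrist"); c=cal("wrist"); cv2.imwrite(f"pics/w_{sys.argv[1]}.png",t)
im=ctrl.capture("top"); g=cv2.cvtColor(im,cv2.COLOR_BGR2GRAY); cv2.imwrite(f"pics/t_{sys.argv[1]}.png",im)
sc=ctrl.capture("scene"); gs=cv2.cvtColor(sc,cv2.COLOR_BGR2GRAY); cv2.imwrite(f"pics/s_{sys.argv[1]}.png",sc)
def blobs(n,g):
    q=proj(n,[[.46,.225,0],[.64,.225,0],[.64,.425,0],[.46,.425,0]]).astype(np.int32)
    m=np.zeros_like(g); cv2.fillConvexPoly(m,q,255); m=m&((g<60)*255).astype(np.uint8)
    k,l,st,cc=cv2.connectedComponentsWithStats(m)
    return [(plane(n,cc[i],.036)[0,:2].round(3),st[i,2:]) for i in range(1,k) if st[i,4]>60]
print("top",blobs("top",g)); print("scene",blobs("scene",gs))
o=ctrl.get_obs();q=o["ee_rot"];print(o["time_s"],o["tool_pos"].round(4),"tool y deg",np.rad2deg(2*np.arctan2(q[2],q[1]))-90,o["finger_gap"],o["force"].round(1))
E
python3 jars.py 1
```

```text
top [(array([0.573, 0.264]), array([ 13,  12, 122], dtype=int32)), (array([0.567, 0.39 ]), array([ 17,  14, 185], dtype=int32)), (array([0.511, 0.369]), array([ 13,  12, 129], dtype=int32)), (array([0.498, 0.269]), array([ 13,  13, 133], dtype=int32))]
scene [(array([0.5 , 0.27]), array([ 13,  13, 135], dtype=int32)), (array([0.574, 0.265]), array([ 13,  13, 137], dtype=int32)), (array([0.485, 0.407]), array([ 16,  25, 136], dtype=int32)), (array([0.513, 0.371]), array([ 14,  14, 149], dtype=int32)), (array([0.571, 0.384]), array([ 14,  15, 161], dtype=int32))]
1.5833 [0.5431 0.4016 0.1429] tool y deg 82.11364404923793 0.06599170814540327 [ 0.1 -0.4  1. ]
```

View pics/w_1.png

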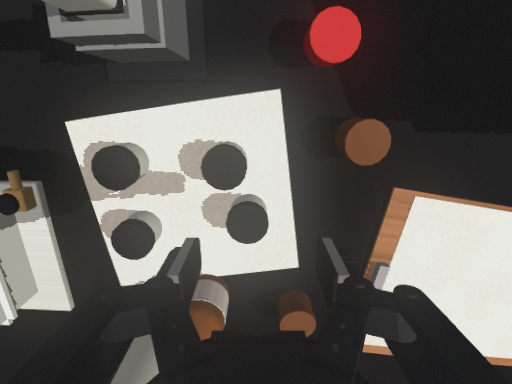

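The wrist view shows the four black caps at (115,167), (224,165), (133,238) and (247,222), and they haven't moved. Moving over the last of those and gripping.

>>> move_arm([
  [26,-19,0],
  [26,-19,-20],
  [26,-19,-55],
  [26,-19,-90],
  [26,-19,-120],
  [26,-19,-136],
  [26,-19,-136],
  [26,-19,-136],
], roll=[0,0,0,0,0,0,0,0], fingers=[66,66,66,66,66,66,36,36])

```text
time_s: 2.25
tool_pos: [0.5701, 0.3825, 0.0072]
ee_rot: [0.001, 0.069, 0.998, 0.001]
force: [0.1, -0.6, 1.0]
finger_gap: 0.0427
gripper_force: 0.0
```

>>> move_arm([
  [0,0,0],
  [0,0,0],
  [0,0,0],
], roll=[0,0,0], fingers=[36,36,36])

```text
time_s: 2.5
tool_pos: [0.5704, 0.3823, 0.0076]
ee_rot: [0.001, 0.069, 0.998, 0.001]
force: [-0.1, 1.3, 4.0]
finger_gap: 0.0409
gripper_force: 40.8
```

>>> move_arm([
  [0,0,30],
  [0,0,70],
  [2,-15,105],
  [6,-50,115],
  [10,-90,115],
  [14,-130,115],
  [19,-170,115],
  [24,-210,115],
  [29,-250,115],
  [33,-285,115],
], roll=[0,0,0,0,0,0,0,0,0,0], fingers=[36,36,36,36,36,36,36,36,36,36])

```text
time_s: 3.33
tool_pos: [0.6028, 0.0935, 0.1218]
ee_rot: [0.001, 0.07, 0.998, 0.0]
force: [0.7, -0.0, -0.8]
finger_gap: 0.0407
gripper_force: 40.6
```

>>> move_arm([
  [1,-26,0],
  [1,-27,0],
  [1,-27,0],
], roll=[0,0,0], fingers=[36,36,36])

```text
time_s: 3.58
tool_pos: [0.6038, 0.0671, 0.1216]
ee_rot: [0.001, 0.071, 0.997, 0.0]
force: [-0.0, -0.2, 0.3]
finger_gap: 0.0405
gripper_force: 40.6
```

```bash
python3 jars.py 2
```

```text
top [(array([0.572, 0.264]), array([ 13,  13, 125], dtype=int32)), (array([0.511, 0.37 ]), array([ 14,  13, 132], dtype=int32)), (array([0.497, 0.269]), array([ 13,  12, 127], dtype=int32))]
scene [(array([0.499, 0.27 ]), array([ 13,  13, 132], dtype=int32)), (array([0.575, 0.265]), array([ 13,  13, 138], dtype=int32)), (array([0.513, 0.371]), array([ 14,  14, 149], dtype=int32))]
3.7333 [0.6034 0.0712 0.1208] tool y deg 82.15792072458763 0.0405773724087536 [ 0.8  0.6 -0.7]
```

View pics/w_2.png

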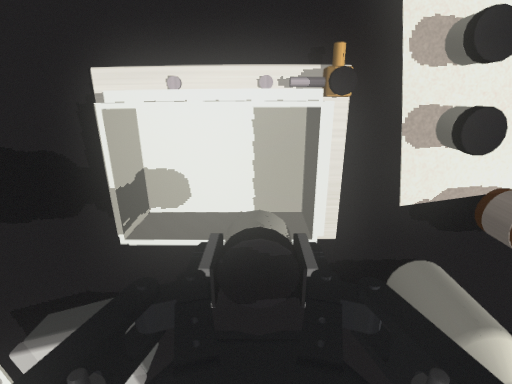

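The wrist view shows the jar held over the box's far-left area, with box corners at about (97,103), (333,98), (121,244) and (314,240). Lowering it and releasing.

>>> move_arm([
  [0,0,-35],
  [0,0,-65],
  [0,0,-85],
  [0,0,-95],
  [0,0,-97],
  [0,0,-97],
  [0,0,-97],
  [0,0,-97],
  [0,0,-97],
], roll=[0,0,0,0,0,0,0,0,0], fingers=[36,36,36,36,36,36,48,48,48])

```text
time_s: 4.48
tool_pos: [0.6014, 0.0683, 0.0262]
ee_rot: [-0.002, 0.069, 0.998, -0.001]
force: [-25.0, -11.7, 35.8]
finger_gap: 0.0477
gripper_force: 19.5
```

```bash
python3 - <<'E'
from h import *
o=ctrl.get_obs();print(o["tool_pos"].round(4),o["finger_gap"],o["force"].round(1),o["time_s"])
im=cv2.imread("pics/w_2.png")
cv2.imwrite("pics/c3.png",np.vstack([cv2.resize(im[55:130,85:360],None,fx=2.8,fy=2.8,interpolation=2),cv2.resize(im[200:260,85:360],None,fx=2.8,fy=2.8,interpolation=2)]))
E
```

```text
[0.6014 0.0683 0.0262] 0.047672887054350806 [-25.  -11.7  35.8] 4.4833
```

View pics/c3.png

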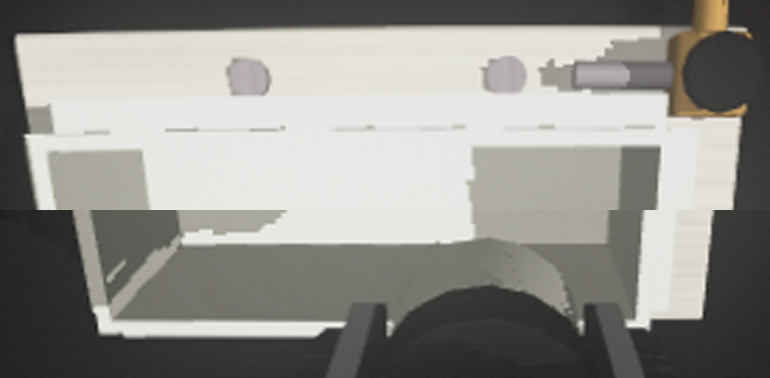

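>>> move_arm([
  [0,0,3],
  [0,0,8],
], roll=[0,0], fingers=[48,48])

```text
time_s: 4.65
tool_pos: [0.6031, 0.0703, 0.0321]
ee_rot: [0.0, 0.069, 0.998, 0.0]
force: [0.5, 0.5, -0.4]
finger_gap: 0.0485
gripper_force: 0.0
```

```bash
python3 - <<'E'
from h import *
K,D,T=cal("wrist"); 
# tool moved purely by translation since w_2: shift camera
o=ctrl.get_obs(); T=T.copy(); T[:3,3]+=np.array([.6034,.0712,.1208])-o["tool_pos"]
q=np.array([[93.9,102.5],[334.3,97.1],[317,242],[120.7,244.6]])
P=plane("wrist",q,.07,(K,D,T)); print(P.round(4)); print(np.linalg.norm(np.diff(P,axis=0),axis=1)); print(cv2.minAreaRect((P[:,:2]*1000).astype(np.float32)))
print(o["tool_pos"].round(4),o["finger_gap"],o["force"].round(1),o["gripper_force"])
c=ctrl.capture("wrist"); cv2.imwrite("pics/w_3.png",c)
E
```

```text
[[ 0.507  -0.0296  0.07  ]
 [ 0.5267  0.1334  0.07  ]
 [ 0.6353  0.1142  0.07  ]
 [ 0.6164 -0.0436  0.07  ]]
[0.16415926 0.11022071 0.15898108]
((571.5582275390625, 44.86626052856445), (164.9585723876953, 110.28379821777344), 83.0986099243164)
[0.6031 0.0703 0.0321] 0.04849432880244376 [ 0.5  0.5 -0.4] 0.0
```

View pics/w_3.png

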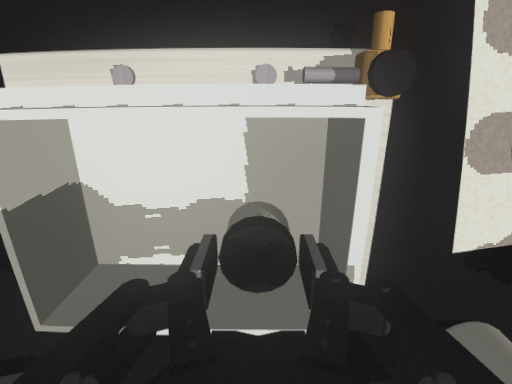

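The jar is inside and standing free between the fingers at (258,255). The box's near-left corner is out at the valve (395,75). The earlier force came from lowering too far beside the wall, so I'll rise and check.

>>> move_arm([
  [0,0,10],
  [0,0,40],
  [0,0,80],
  [0,0,110],
  [-12,25,110],
  [-25,65,110],
  [-40,105,110],
  [-54,145,110],
  [-66,185,110],
  [-66,185,110],
], roll=[0,0,0,0,0,0,0,0,0,0], fingers=[48,48,48,60,66,66,66,66,66,66])

```text
time_s: 5.53
tool_pos: [0.5331, 0.2653, 0.1419]
ee_rot: [-0.001, 0.063, 0.998, 0.002]
force: [-0.3, 1.4, -1.0]
finger_gap: 0.0659
gripper_force: 0.0
```

```bash
cat > inbox.py <<'E'
from h import *
import sys
im=cv2.imread(sys.argv[1]);n=sys.argv[2]; g=cv2.cvtColor(im,cv2.COLOR_BGR2GRAY)
th=-np.deg2rad(7.95);R=np.array([[np.cos(th),-np.sin(th)],[np.sin(th),np.cos(th)]]);C=np.array([.573,.041])
q=proj(n,[[*(R@[a*.046,b*.071]+C),.05] for a,b in((-1,1),(1,1),(1,-1),(-1,-1))]).astype(np.int32)
m=np.zeros_like(g); cv2.fillConvexPoly(m,q,255); m&=((g<50)*255).astype(np.uint8)
k,l,st,cc=cv2.connectedComponentsWithStats(m)
for i in range(1,k):
    if st[i,4]>40: P=plane(n,cc[i],.051)[0,:2]; print(n,"in box",P.round(3),"boxxy",(R.T@(P-C)).round(3),st[i,2:])
E
python3 jars.py 4; python3 inbox.py pics/t_4.png top; python3 inbox.py pics/s_4.png scene
```

```text
top [(array([0.546, 0.324]), array([  60,   58, 2048], dtype=int32))]
scene [(array([0.494, 0.264]), array([ 13,  20, 183], dtype=int32)), (array([0.575, 0.265]), array([ 13,  13, 139], dtype=int32)), (array([0.513, 0.371]), array([ 14,  14, 150], dtype=int32))]
5.6833 [0.537  0.2556 0.1417] tool y deg 82.19364030008262 0.06591442448765722 [-0.1 -0.5  0.2]
top in box [0.6   0.072] boxxy [0.023 0.034] [ 12  13 127]
scene in box [0.602 0.074] boxxy [0.024 0.036] [ 11  12 110]
```

Jar 1 stands upright at box (23, 34) mm. Next is the jar at (573, 265).

>>> move_arm([
  [36,9,-5],
  [36,9,-40],
  [36,9,-80],
  [36,9,-115],
  [36,9,-134],
  [36,9,-134],
  [36,9,-134],
  [36,9,-134],
  [36,9,-134],
  [36,9,-134],
], roll=[0,0,0,0,0,0,0,0,0,0], fingers=[66,66,66,66,66,66,36,36,36,36])

```text
time_s: 6.52
tool_pos: [0.5748, 0.2638, 0.0096]
ee_rot: [0.002, 0.07, 0.998, 0.001]
force: [0.6, -1.3, 4.7]
finger_gap: 0.0409
gripper_force: 40.7
```

>>> move_arm([
  [0,0,30],
  [0,0,70],
  [0,0,105],
  [3,-35,115],
  [6,-75,115],
  [9,-115,115],
  [12,-155,115],
  [15,-195,115],
  [17,-230,115],
  [18,-256,115],
], roll=[0,0,0,0,0,0,0,0,0,0], fingers=[36,36,36,36,36,36,36,36,36,36])

```text
time_s: 7.35
tool_pos: [0.5915, 0.0034, 0.1238]
ee_rot: [0.001, 0.071, 0.997, -0.0]
force: [0.1, 0.4, 0.4]
finger_gap: 0.0406
gripper_force: 40.6
```

>>> move_arm([
  [0,-3,0],
  [0,-3,0],
], roll=[0,0], fingers=[36,36])

```text
time_s: 7.52
tool_pos: [0.5916, 0.0019, 0.1235]
ee_rot: [0.001, 0.071, 0.997, 0.0]
force: [-0.1, 0.7, -0.6]
finger_gap: 0.041
gripper_force: 40.6
```

>>> move_arm([
  [0,1,-35],
  [0,1,-65],
  [0,1,-85],
  [0,1,-90],
  [0,1,-90],
  [0,1,-90],
  [0,1,-90],
  [0,1,-80],
  [0,1,-50],
  [0,1,-10],
], roll=[0,0,0,0,0,0,0,0,0,0], fingers=[36,36,36,36,36,48,48,48,48,48])

```text
time_s: 8.35
tool_pos: [0.5897, 0.0054, 0.1125]
ee_rot: [-0.002, 0.069, 0.998, -0.0]
force: [1.1, 0.5, 0.4]
finger_gap: 0.0479
gripper_force: 0.0
```

>>> move_arm([
  [-5,15,30],
  [-18,55,30],
  [-31,95,30],
  [-45,135,30],
  [-59,175,30],
  [-73,215,30],
  [-87,250,30],
  [-93,266,30],
], roll=[0,0,0,0,0,0,0,0], fingers=[48,60,66,66,66,66,66,66])

```text
time_s: 9.02
tool_pos: [0.4957, 0.2779, 0.1446]
ee_rot: [0.001, 0.066, 0.998, 0.002]
force: [-0.2, 1.8, 0.0]
finger_gap: 0.0662
gripper_force: 0.0
```

```bash
python3 jars.py 5; python3 inbox.py pics/t_5.png top; python3 inbox.py pics/s_5.png scene
```

```text
top [(array([0.526, 0.354]), array([  55,   58, 1618], dtype=int32))]
scene [(array([0.499, 0.27 ]), array([ 13,  13, 135], dtype=int32)), (array([0.513, 0.371]), array([ 14,  14, 150], dtype=int32))]
9.1667 [0.4979 0.2734 0.1441] tool y deg 82.24100766208292 0.06605469024038609 [-0.   0.9  0. ]
top in box [0.6   0.072] boxxy [0.023 0.034] [ 12  13 127]
top in box [0.588 0.009] boxxy [ 0.02 -0.03] [ 12  13 122]
scene in box [0.591 0.009] boxxy [ 0.022 -0.029] [11 11 99]
scene in box [0.602 0.074] boxxy [0.024 0.036] [ 11  12 111]
```

>>> move_arm([
  [0,-4,-35],
  [0,-4,-70],
  [0,-4,-105],
  [0,-4,-130],
  [0,-4,-136],
  [0,-4,-136],
  [0,-4,-136],
  [0,-4,-136],
  [0,-4,-136],
  [0,-4,-136],
], roll=[0,0,0,0,0,0,0,0,0,0], fingers=[66,66,66,66,66,66,36,36,36,36])

```text
time_s: 10.0
tool_pos: [0.5001, 0.2679, 0.0089]
ee_rot: [0.002, 0.07, 0.998, 0.001]
force: [0.4, -2.6, 7.2]
finger_gap: 0.0405
gripper_force: 39.8
```

>>> move_arm([
  [0,0,30],
  [0,0,70],
  [0,0,105],
  [8,-35,115],
  [16,-75,115],
  [24,-115,115],
  [31,-155,115],
  [38,-195,115],
  [43,-230,115],
  [46,-256,115],
], roll=[0,0,0,0,0,0,0,0,0,0], fingers=[36,36,36,36,36,36,36,36,36,36])

```text
time_s: 10.83
tool_pos: [0.5451, 0.0075, 0.1233]
ee_rot: [0.002, 0.071, 0.997, 0.0]
force: [0.8, 0.3, -0.6]
finger_gap: 0.0407
gripper_force: 40.6
```

>>> move_arm([
  [0,0,0],
  [0,0,0],
  [0,0,0],
], roll=[0,0,0], fingers=[36,36,36])

```text
time_s: 11.08
tool_pos: [0.5447, 0.0122, 0.1224]
ee_rot: [0.001, 0.069, 0.998, 0.001]
force: [0.6, 0.5, -1.1]
finger_gap: 0.0404
gripper_force: 40.6
```

>>> move_arm([
  [0,1,-35],
  [0,1,-65],
  [0,1,-85],
  [0,1,-89],
  [0,1,-89],
  [0,1,-89],
  [0,1,-89],
  [0,1,-80],
  [0,1,-50],
  [0,1,-10],
], roll=[0,0,0,0,0,0,0,0,0,0], fingers=[36,36,36,36,36,48,48,48,48,48])

```text
time_s: 11.92
tool_pos: [0.5427, 0.0122, 0.1115]
ee_rot: [-0.002, 0.069, 0.998, -0.001]
force: [2.0, 0.7, 0.2]
finger_gap: 0.0475
gripper_force: 0.0
```

>>> move_arm([
  [-2,25,32],
  [-5,65,32],
  [-9,105,32],
  [-13,145,32],
  [-17,185,32],
  [-21,225,32],
  [-25,265,32],
  [-29,305,32],
  [-32,340,32],
  [-32,357,32],
], roll=[0,0,0,0,0,0,0,0,0,0], fingers=[48,60,66,66,66,66,66,66,66,66])

```text
time_s: 12.75
tool_pos: [0.5102, 0.3756, 0.1453]
ee_rot: [0.0, 0.067, 0.998, 0.002]
force: [0.5, 0.4, -0.7]
finger_gap: 0.0661
gripper_force: 0.0
```

```bash
python3 jars.py 6; python3 inbox.py pics/t_6.png top; python3 inbox.py pics/s_6.png scene
```

```text
top [(array([0.52, 0.38]), array([ 21,  20, 228], dtype=int32))]
scene [(array([0.513, 0.371]), array([ 14,  14, 150], dtype=int32))]
12.9 [0.5119 0.3713 0.1447] tool y deg 82.20564079534142 0.0661695767130697 [ 1.2  0.7 -0.8]
top in box [0.6   0.072] boxxy [0.023 0.034] [ 12  13 127]
top in box [0.588 0.009] boxxy [ 0.02 -0.03] [ 12  13 122]
top in box [0.541 0.014] boxxy [-0.028 -0.031] [ 12  12 117]
scene in box [0.542 0.016] boxxy [-0.027 -0.03 ] [ 12  11 108]
scene in box [0.59  0.009] boxxy [ 0.022 -0.03 ] [ 11  11 100]
scene in box [0.602 0.074] boxxy [0.024 0.036] [ 11  12 111]
```

>>> move_arm([
  [0,-1,-35],
  [0,-1,-70],
  [0,-1,-105],
  [0,-1,-130],
  [0,-1,-136],
  [0,-1,-136],
  [0,-1,-136],
  [0,-1,-136],
  [0,-1,-136],
  [0,-1,-136],
], roll=[0,0,0,0,0,0,0,0,0,0], fingers=[66,66,66,66,66,66,36,36,36,36])

```text
time_s: 13.73
tool_pos: [0.514, 0.3691, 0.0103]
ee_rot: [0.002, 0.07, 0.998, 0.001]
force: [-0.5, -1.5, 7.0]
finger_gap: 0.0407
gripper_force: 39.9
```

>>> move_arm([
  [0,0,30],
  [0,0,70],
  [1,-10,105],
  [5,-45,115],
  [10,-85,115],
  [16,-125,115],
  [22,-165,115],
  [28,-205,115],
  [34,-245,115],
  [40,-280,115],
], roll=[0,0,0,0,0,0,0,0,0,0], fingers=[36,36,36,36,36,36,36,36,36,36])

```text
time_s: 14.57
tool_pos: [0.5529, 0.0856, 0.1243]
ee_rot: [0.001, 0.07, 0.998, 0.0]
force: [0.4, -0.2, -0.6]
finger_gap: 0.0404
gripper_force: 40.6
```

>>> move_arm([
  [0,-12,0],
  [0,-12,0],
  [0,-12,0],
], roll=[0,0,0], fingers=[36,36,36])

```text
time_s: 14.82
tool_pos: [0.5528, 0.0762, 0.1236]
ee_rot: [0.001, 0.07, 0.998, 0.001]
force: [0.3, 0.7, -1.1]
finger_gap: 0.0405
gripper_force: 40.6
```

>>> move_arm([
  [0,1,-35],
  [0,1,-65],
  [0,1,-85],
  [0,1,-89],
  [0,1,-89],
  [0,1,-89],
  [0,1,-89],
  [0,1,-80],
  [0,1,-50],
  [0,1,-10],
], roll=[0,0,0,0,0,0,0,0,0,0], fingers=[36,36,36,36,36,48,48,48,48,48])

```text
time_s: 15.65
tool_pos: [0.5503, 0.0772, 0.1121]
ee_rot: [-0.002, 0.069, 0.998, -0.001]
force: [1.3, 0.8, 0.3]
finger_gap: 0.0483
gripper_force: 0.0
```

>>> move_arm([
  [0,-20,30],
  [-1,-58,50],
  [-2,-98,70],
  [-3,-138,80],
  [-4,-178,80],
  [-5,-218,80],
  [-6,-258,80],
  [-7,-290,80],
  [-8,-310,80],
  [-8,-320,80],
], roll=[0,-0.12,-0.24,-0.36,-0.48,-0.6,-0.72,-0.84,-0.96,-1.08], fingers=[48,60,60,60,60,60,60,60,60,60])

```text
time_s: 16.48
tool_pos: [0.5432, -0.2466, 0.1942]
ee_rot: [0.001, 0.577, 0.817, 0.0]
force: [0.5, 0.2, 0.4]
finger_gap: 0.0597
gripper_force: 0.0
```

```bash
python3 jars.py 7; python3 inbox.py pics/t_7.png top; python3 inbox.py pics/s_7.png scene
```

```text
top []
scene []
16.6333 [ 0.5442 -0.243   0.1934] tool y deg 20.25169019400947 0.06012479555989026 [ 0.1  0.6 -0.6]
top in box [0.6   0.072] boxxy [0.023 0.034] [ 12  13 127]
top in box [0.588 0.009] boxxy [ 0.02 -0.03] [ 12  13 122]
top in box [0.549 0.08 ] boxxy [-0.029  0.035] [ 13  12 114]
top in box [0.541 0.014] boxxy [-0.028 -0.031] [ 12  12 116]
scene in box [0.542 0.015] boxxy [-0.027 -0.03 ] [ 12  11 109]
scene in box [0.59  0.009] boxxy [ 0.022 -0.03 ] [ 12  11 101]
scene in box [0.55  0.081] boxxy [-0.029  0.037] [ 12  12 120]
scene in box [0.602 0.074] boxxy [0.024 0.036] [ 11  12 112]
```

View pics/w_7.png

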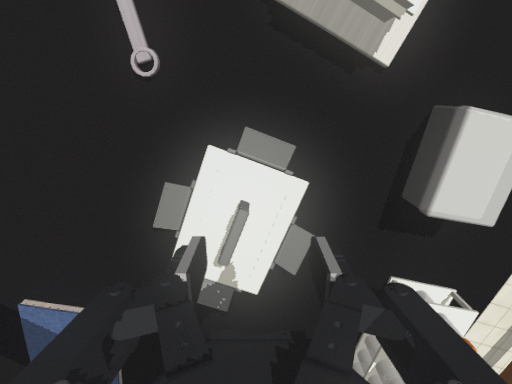

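All four jars are in the box, none are left on the paper, and the wrist view shows the lid at (240,220) with its bar from (243,205) to (220,265). Next I measure the lid and dock in all views.

```bash
cat > rects.py <<'E'
from h import *
def rect(n,f,ctr,half,z,lo,c=None,name=""):
    im=cv2.imread(f); g=cv2.cvtColor(im,cv2.COLOR_BGR2GRAY)
    q=proj(n,[[ctr[0]+a*half[0],ctr[1]+b*half[1],z] for a,b in((-1,1),(1,1),(1,-1),(-1,-1))],c).astype(np.int32)
    m=np.zeros_like(g); cv2.fillConvexPoly(m,q,255); m&=((g>lo)*255).astype(np.uint8)
    m=cv2.morphologyEx(m,cv2.MORPH_OPEN,np.ones((3,3)))
    k=max(cv2.findContours(m,0,1)[0],key=cv2.contourArea)
    P=plane(n,k.reshape(-1,2),z,c)[:,:2]*1000
    r=cv2.minAreaRect(P.astype(np.float32)); print(name,n,np.round(r[0],1),np.round(r[1],1),round(r[2],2))
E
python3 - <<'E'
from rects import *
for lo in(130,150,170):
    rect("top","pics/top0.png",(.541,-.327),(.085,.11),.016,lo,name=f"lid{lo}")
    rect("scene","pics/scene0.png",(.541,-.327),(.085,.11),.016,lo,name=f"lid{lo}")
    rect("top","pics/top0.png",(.574,.04),(.105,.135),.01,lo-30,name=f"dock{lo-30}")
    rect("scene","pics/scene0.png",(.574,.04),(.105,.135),.01,lo-30,name=f"dock{lo-30}")
P=plane("wrist",[(209,146),(308,183),(257,293),(172,255)],.016);print("wrist corners",P.round(4))
print("bar",plane("wrist",[(243,203),(220,266)],.048).round(4))
o=ctrl.get_obs();print(o["joints"].round(2))
E
```

```text
lid130 top [ 539.5 -336.1] [202.4 136.4] 88.3
lid130 scene [ 539. -335.] [212.9 144.1] 87.66
dock100 top [573.7  40. ] [231.6 172.3] 82.04
dock100 scene [564.1  35.1] [247.1 191. ] 82.19
lid150 top [ 541.3 -326.5] [182.3 133.4] 88.36
lid150 scene [ 539.7 -332.6] [199.6 138.4] 88.9
dock120 top [573.6  40. ] [231.6 171.3] 82.04
dock120 scene [565.2  35.2] [245.3 187.7] 82.25
lid170 top [ 540.8 -326.6] [182.1 131.2] 89.39
lid170 scene [ 540.1 -329.9] [193.2 136.3] 88.84
dock140 top [573.6  40. ] [230.8 170.6] 82.05
dock140 scene [572.   34.4] [243.5 172.2] 82.15
wrist corners [[ 0.4797 -0.2355  0.016 ]
 [ 0.6072 -0.237   0.016 ]
 [ 0.6053 -0.4134  0.016 ]
 [ 0.4755 -0.3947  0.016 ]]
bar [[ 0.5384 -0.2771  0.048 ]
 [ 0.5392 -0.3661  0.048 ]]
[-0.19  0.28  0.64  1.68 -0.18  1.24  0.85]
```

>>> move_arm([
  [-1,-30,0],
  [-2,-65,0],
  [-3,-83,-10],
  [-3,-83,-40],
  [-3,-83,-80],
  [-3,-83,-115],
  [-3,-83,-145],
  [-3,-83,-160],
  [-3,-83,-165],
  [-3,-83,-167],
], roll=[-0.12,-0.24,-0.36,-0.376,-0.376,-0.376,-0.376,-0.376,-0.376,-0.376], fingers=[40,40,40,40,40,40,40,40,40,40], force=80)

```text
time_s: 17.47
tool_pos: [0.5417, -0.3237, 0.0249]
ee_rot: [-0.001, 0.714, 0.7, 0.0]
force: [-0.4, 0.9, 0.8]
finger_gap: 0.0399
gripper_force: 0.0
```

>>> move_arm([
  [0,0,0],
  [0,0,0],
  [0,0,0],
  [0,0,0],
  [0,0,0],
  [0,0,0],
], roll=[0,0,0,0,0,0], fingers=[40,5,5,5,5,5])

```text
time_s: 17.97
tool_pos: [0.5422, -0.3258, 0.0271]
ee_rot: [0.001, 0.715, 0.699, 0.001]
force: [-1.5, 1.1, 6.4]
finger_gap: 0.0122
gripper_force: 78.2
```

```bash
cat > st.py <<'E'
from h import *
o=ctrl.get_obs();q=o["ee_rot"];print(o["time_s"],o["tool_pos"].round(4),"tooly",(np.rad2deg(2*np.arctan2(q[2],q[1]))-90).round(2),o["finger_gap"].round(4),o["gripper_force"],o["force"].round(1),o["joints"].round(2))
E
python3 st.py
```

```text
Traceback (most recent call last):
  File "st.py", line 2, in <module>
    o=ctrl.get_obs();q=o["ee_rot"];print(o["time_s"],o["tool_pos"].round(4),"tooly",(np.rad2deg(2*np.arctan2(q[2],q[1]))-90).round(2),o["finger_gap"].round(4),o["gripper_force"],o["force"].round(1),o["joints"].round(2))
                                                                                                                                      ^^^^^^^^^^^^^^^^^^^^^
AttributeError: 'float' object has no attribute 'round'
```

>>> move_arm([
  [0,0,15],
  [0,0,40],
  [0,0,75],
  [0,0,110],
  [0,0,130],
  [0,0,130],
], roll=[0,0,0,0,0,0], fingers=[5,5,5,5,5,5])

```text
time_s: 18.47
tool_pos: [0.5432, -0.3274, 0.1619]
ee_rot: [0.004, 0.716, 0.698, 0.002]
force: [0.4, -1.1, -2.7]
finger_gap: 0.0123
gripper_force: 78.8
```

```bash
sed -i 's/o\["finger_gap"\].round(4)/round(float(o["finger_gap"]),4)/' st.py; sed -i 's/(np.rad2deg(2\*np.arctan2(q\[2\],q\[1\]))-90).round(2)/round(float(np.rad2deg(2*np.arctan2(q[2],q[1])))-90,2)/' st.py; python3 st.py; python3 -c "
from h import *
cv2.imwrite('pics/s_8.png',ctrl.capture('scene'));cv2.imwrite('pics/w_8.png',ctrl.capture('wrist'))
a=cv2.imread('pics/s_8.png')[60:240,120:360];cv2.imwrite('pics/c8.png',np.hstack([cv2.resize(a,(400,300)),cv2.resize(cv2.imread('pics/w_8.png'),(400,300))]))"
```

```text
18.4667 [ 0.5432 -0.3274  0.1619] tooly -1.4 0.0123 78.83619904518127 [ 0.4 -1.1 -2.7] [-0.08  0.4   0.72  1.63 -0.28  1.21  0.67]
```

View pics/c8.png

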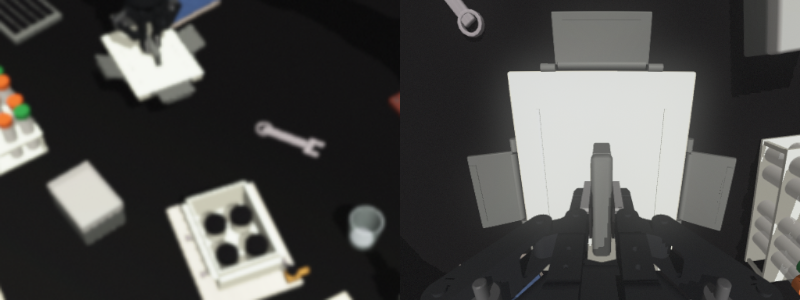

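The lid is held level, bar in the fingers at (600,195). Carrying it to the box.

>>> move_arm([
  [2,20,0],
  [5,55,0],
  [9,95,0],
  [13,135,0],
  [17,175,0],
  [21,215,0],
  [24,255,0],
  [27,295,0],
  [29,330,0],
  [31,355,0],
], roll=[-0.01,-0.02,-0.03,-0.05,-0.07,-0.09,-0.114,-0.114,-0.114,-0.114], fingers=[5,5,5,5,5,5,5,5,5,5])

```text
time_s: 19.4
tool_pos: [0.5708, 0.0339, 0.1537]
ee_rot: [-0.001, 0.753, 0.658, -0.001]
force: [0.0, 0.4, -3.7]
finger_gap: 0.0122
gripper_force: 78.7
```

>>> move_arm([
  [0,8,0],
  [0,13,0],
  [0,13,-20],
  [0,13,-35],
  [0,13,-40],
  [0,13,-40],
  [0,13,-40],
], roll=[0,0,0,0,0,0,0], fingers=[5,5,5,5,5,5,5])

```text
time_s: 19.98
tool_pos: [0.5721, 0.0412, 0.1153]
ee_rot: [0.0, 0.755, 0.656, -0.0]
force: [0.4, -0.2, -3.0]
finger_gap: 0.0121
gripper_force: 78.7
```

```bash
python3 st.py; python3 - <<'E'
from h import *
cv2.imwrite('pics/s_9.png',ctrl.capture('scene'));cv2.imwrite('pics/w_9.png',ctrl.capture('wrist'));cv2.imwrite('pics/t_9.png',ctrl.capture('top'))
c=[cv2.resize(cv2.imread('pics/s_9.png')[150:270,190:350],(400,300)),cv2.resize(cv2.imread('pics/w_9.png'),(400,300))]
cv2.imwrite('pics/c9.png',np.hstack(c))
E
```

```text
19.9833 [0.5721 0.0412 0.1153] tooly -8.0 0.0121 78.65065097808838 [ 0.4 -0.2 -3. ] [-0.66  0.3   0.6   1.82 -0.19  1.08 -0.12]
```

View pics/c9.png

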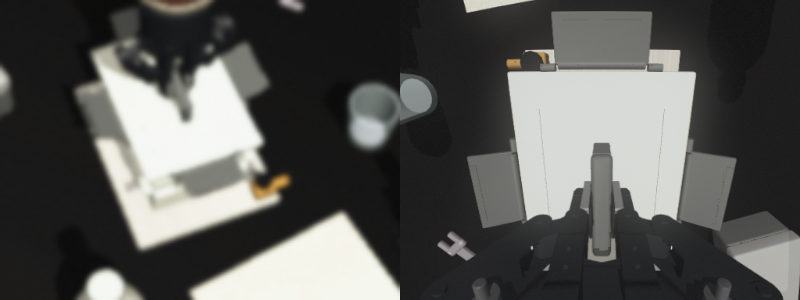

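```bash
python3 - <<'E'
from h import *
g=cv2.cvtColor(cv2.imread('pics/w_9.png'),cv2.COLOR_BGR2GRAY)
for r in(66,70,74,78,82,86): print(r,[int(x) for x in np.where(np.abs(np.diff(g[r].astype(int)))>35)[0]])
for r in(110,150,180): print("lid",r,[int(x) for x in np.where(np.abs(np.diff(g[r].astype(int)))>60)[0]])
im=cv2.imread('pics/w_9.png')[50:110,140:380]; cv2.imwrite('pics/c10.png',cv2.resize(im,None,fx=3.3,fy=3.3,interpolation=2))
E
```

```text
66 [159, 161, 170, 196, 318, 319, 358]
70 [177, 189, 196, 318, 357, 358]
74 [181, 189, 190, 197, 318, 357]
78 [135, 136, 153, 182, 190, 191, 197, 317, 318, 357]
82 [135, 136, 153, 197, 336, 356]
86 [178, 197, 199, 200, 201, 313, 314, 315, 336, 356]
lid 110 [0, 138, 139, 376]
lid 150 [143, 371]
lid 180 [147]
```

View pics/c10.png

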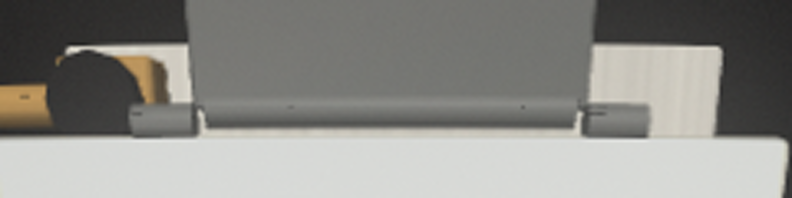

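```bash
python3 - <<'E'
from h import *
o=ctrl.get_obs(); z=o["tool_pos"][2]-.0271+.016
th=-np.deg2rad(7.95);ex=np.array([np.cos(th),np.sin(th)]);ey=np.array([-ex[1],ex[0]])
D=plane("wrist",[(160.2,64.5),(358.8,64.2)],.01)[:,:2]; print("dock edge",D.round(4),np.linalg.norm(D[1]-D[0]),"yaw",np.rad2deg(np.arctan2(*(D[1]-D[0])[::-1])))
print("box centre",D.mean(0)-.115*ey)
L=plane("wrist",[(136.7,91.7),(378,91.7)],z)[:,:2]; print("lid edge",L.round(4),np.linalg.norm(L[1]-L[0]),"yaw",np.rad2deg(np.arctan2(*(L[1]-L[0])[::-1])),"centre",L.mean(0)-.091*ey, "TCP",o["tool_pos"])
d=D.mean(0)-.115*ey-(L.mean(0)-.091*ey); print("needed shift",d.round(4))
E
```

```text
dock edge [[0.5063 0.1626]
 [0.6721 0.1399]] 0.16738498040907773 yaw -7.819683855529096
box centre [0.5732752  0.03734232]
lid edge [[0.5202 0.1365]
 [0.6481 0.1187]] 0.12916919110420352 yaw -7.92194886293073 centre [0.57154241 0.03752187] TCP [0.57283056 0.04201488 0.11621475]
needed shift [ 0.0017 -0.0002]
```

>>> move_arm([
  [1.5,0,-6],
  [1.5,0,-12],
  [1.5,0,-18],
  [1.5,0,-22],
  [1.5,0,-25],
  [1.5,0,-27],
  [1.5,0,-29],
  [1.5,0,-30],
], roll=[0,0,0,0,0,0,0,0], fingers=[5,5,5,5,5,5,5,5])

```text
time_s: 20.8
tool_pos: [0.5736, 0.0424, 0.0869]
ee_rot: [-0.001, 0.754, 0.657, 0.0]
force: [-14.3, -0.4, 28.6]
finger_gap: 0.012
gripper_force: 83.0
```

```bash
python3 st.py
```

```text
20.8 [0.5736 0.0424 0.0869] tooly -7.92 0.012 82.96291708946228 [-14.3  -0.4  28.6] [-0.64  0.34  0.59  1.84 -0.22  1.03 -0.1 ]
```

>>> move_arm([
  [0,0,1],
  [0,0,1],
  [0,0,1],
  [0,0,1],
  [0,0,20],
  [0,0,55],
  [0,0,55],
], roll=[0,0,0,0,0,0,0], fingers=[5,30,30,30,30,30,30])

```text
time_s: 21.38
tool_pos: [0.5768, 0.0423, 0.1457]
ee_rot: [0.002, 0.754, 0.656, 0.003]
force: [1.6, -0.2, 1.4]
finger_gap: 0.0305
gripper_force: 0.0
```

```bash
python3 st.py; python3 - <<'E'
from h import *
cv2.imwrite('pics/s_11.png',ctrl.capture('scene'));cv2.imwrite('pics/w_11.png',ctrl.capture('wrist'))
c=[cv2.resize(cv2.imread('pics/s_11.png')[150:270,190:350],(400,300)),cv2.resize(cv2.imread('pics/w_11.png'),(400,300))]
cv2.imwrite('pics/c11.png',np.hstack(c))
E
```

```text
21.3833 [0.5768 0.0423 0.1457] tooly -7.94 0.0305 0.0 [ 1.6 -0.2  1.4] [-0.67  0.27  0.61  1.78 -0.17  1.13 -0.14]
```

View pics/c11.png

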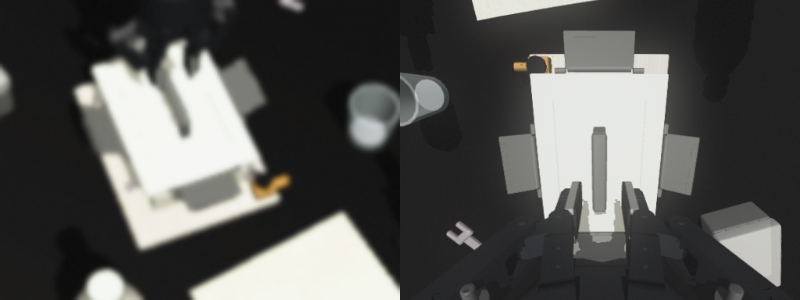

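The scene half shows the lid on the box, sitting evenly over it, with all four flaps out. The wrist half shows the lid from (531,73) to (668,73). I'll check the seat numerically.

```bash
python3 - <<'E'
from h import *
g=cv2.cvtColor(cv2.imread('pics/w_11.png'),cv2.COLOR_BGR2GRAY).astype(int)
for r in (100,120,140):
    e=[int(x) for x in np.where(np.abs(np.diff(g[r]))>50)[0]]; print(r,e)
    e=[x for x in e if 160<x<350]; P=plane("wrist",[(e[0]+.5,r),(e[-1]+.5,r)],.076)[:,:2]; print(P.round(4),np.linalg.norm(P[1]-P[0]),P.mean(0))
c=g[85:100,260]; print(c)
# expected projections of dock & lid +y edge with lid centre C
th=-np.deg2rad(7.95);R=np.array([[np.cos(th),-np.sin(th)],[np.sin(th),np.cos(th)]])
C=np.array([.5742,.0420])
for z in(.076,): print("lid corners exp",proj("wrist",[[*(R@[x,y]+C),z] for x,y in((-.066,.091),(.066,.091))]).round(1))
E
```

```text
100 [165, 166, 343]
[[0.5191 0.1329]
 [0.6479 0.115 ]] 0.12995621422923834 [0.58349443 0.12393106]
120 [167, 168, 341]
[[0.5172 0.1187]
 [0.6457 0.1009]] 0.1297162586230192 [0.58148688 0.10979945]
140 [169, 170, 339]
[[0.5152 0.104 ]
 [0.6435 0.0862]] 0.12952722843084205 [0.5793942  0.09507788]
[143 152 146 134 121 107 104 168 221 225 231 231 231 231 231]
lid corners exp [[165.9  87.5]
 [348.9  87.8]]
```

>>> move_arm([
  [5,40,0],
  [10,80,0],
  [15,118,0],
  [15,118,-35],
  [15,118,-60],
  [15,118,-68],
  [15,118,-76],
  [15,118,-84],
  [15,118,-92],
  [15,118,-98],
], roll=[0,0,0,0,0,0,0,0,0,0], fingers=[0,0,0,0,0,0,0,0,0,0])

```text
time_s: 22.32
tool_pos: [0.5894, 0.1601, 0.0424]
ee_rot: [0.0, 0.754, 0.656, 0.001]
force: [-0.2, 0.8, 0.6]
finger_gap: 0.0
gripper_force: 0.1
```

>>> move_arm([
  [0,0,-4],
  [0,0,-7],
  [0,0,-7],
  [0,-3,-7],
  [-0.5,-6,-7],
  [-1,-9,-7],
], roll=[0,0,0,0,0,0], fingers=[0,0,0,0,0,0])

```text
time_s: 22.82
tool_pos: [0.5879, 0.1514, 0.0356]
ee_rot: [-0.0, 0.754, 0.657, 0.0]
force: [0.3, 1.2, -0.6]
finger_gap: 0.0
gripper_force: 0.8
```

```bash
python3 st.py
```

```text
22.8167 [0.5879 0.1514 0.0356] tooly -7.89 0.0 0.7695058907847852 [ 0.3  1.2 -0.6] [-0.74  0.46  0.52  1.8  -0.27  0.96 -0.25]
```

>>> move_arm([
  [-0.1,-1,0],
  [-0.3,-2,0],
  [-0.4,-3,0],
  [-0.5,-4,0],
  [-0.5,-4,0],
], roll=[0,0,0,0,0], fingers=[0,0,0,0,0])

```text
time_s: 23.23
tool_pos: [0.5873, 0.1472, 0.0354]
ee_rot: [0.0, 0.754, 0.657, -0.0]
force: [0.0, 1.0, -0.4]
finger_gap: -0.0001
gripper_force: 0.3
```

```bash
python3 st.py
```

```text
23.2333 [0.5873 0.1472 0.0354] tooly -7.92 -0.0001 0.3046470474509988 [ 0.   1.  -0.4] [-0.73  0.46  0.52  1.8  -0.27  0.95 -0.24]
```

>>> move_arm([
  [-0.1,-1,0],
  [-0.3,-2,0],
  [-0.4,-3,0],
  [-0.4,-3,0],
], roll=[0,0,0,0], fingers=[0,0,0,0])

```text
time_s: 23.57
tool_pos: [0.5868, 0.1441, 0.0353]
ee_rot: [0.0, 0.754, 0.657, -0.0]
force: [0.1, 0.9, 0.3]
finger_gap: 0.0
gripper_force: 0.3
```

>>> move_arm([
  [-0.1,-1,0],
  [-0.3,-2,0],
  [-0.3,-2,0],
], roll=[0,0,0], fingers=[0,0,0])

```text
time_s: 23.82
tool_pos: [0.5865, 0.1422, 0.0353]
ee_rot: [-0.0, 0.754, 0.657, -0.0]
force: [0.5, -0.5, -0.5]
finger_gap: -0.0005
gripper_force: 0.1
```

>>> move_arm([
  [1,8,0],
  [3,20,0],
  [3,20,40],
  [3,20,80],
  [0,0,110],
  [-5,-40,110],
  [-10,-80,110],
  [-12,-100,110],
  [-12,-100,110],
  [-12,-100,110],
], roll=[0,0,0,0,0,0,0,0,0,0], fingers=[0,0,0,0,0,0,0,0,0,0])

```text
time_s: 24.65
tool_pos: [0.5749, 0.0422, 0.1457]
ee_rot: [0.0, 0.755, 0.656, 0.0]
force: [1.1, 0.5, -0.4]
finger_gap: -0.0001
gripper_force: 0.0
```

```bash
python3 st.py; cat > fl.py <<'E'
from h import *
import sys
t=sys.argv[1]
w=ctrl.capture("wrist");cw=cal("wrist");s=ctrl.capture("scene");tp=ctrl.capture("top")
for n,i in zip(("w","s","t"),(w,s,tp)): cv2.imwrite(f"pics/{n}_{t}.png",i)
th=-np.deg2rad(7.95);R=np.array([[np.cos(th),-np.sin(th)],[np.sin(th),np.cos(th)]]);C=np.array([.5735,.0415])
def prof(im,c,n):
    g=cv2.cvtColor(im,cv2.COLOR_BGR2GRAY)
    for nm,d,h in(("a",(1,0),70),("b",(0,1),95),("c",(-1,0),70),("d",(0,-1),95)):
        ys=np.arange(-12,42,4); P=[[*(R@(np.array(d)*(h+y)/1000)+C),.073] for y in ys]
        q=proj(n,P,c).round().astype(int); print(n,nm,[int(g[v,u]) if 0<=v<384 and 0<=u<512 else -1 for u,v in q])
prof(w,cw,"wrist"); prof(s,None,"scene"); prof(tp,None,"top")
E
python3 fl.py 12
python3 - <<'E'
from h import *
a=cv2.imread("pics/w_11.png")[30:150,130:380];b=cv2.imread("pics/w_12.png")[30:150,130:380]
s=cv2.imread("pics/s_12.png")[150:270,190:350]; 
r1=np.hstack([cv2.resize(a,(400,192)),cv2.resize(b,(400,192))]); r2=np.hstack([cv2.resize(s,(500,375)),cv2.resize(cv2.imread("pics/t_12.png")[150:240,195:310],(300,375))])
cv2.imwrite("pics/c12.png",np.vstack([r1,r2]))
E
```

```text
24.65 [0.5749 0.0422 0.1457] tooly -8.01 -0.0001 0.0 [ 1.1  0.5 -0.4] [-0.67  0.27  0.62  1.78 -0.17  1.14 -0.14]
wrist a [231, 230, 103, 143, 132, 130, 129, 130, 129, 128, 128, 128, 48, 42]
wrist b [231, 105, 147, 223, 223, 222, 64, 60, 55, 53, 51, 49, 47, 50]
wrist c [230, 230, 125, 133, 127, 126, 125, 125, 124, 124, 123, 122, 46, 43]
wrist d [66, 65, 63, 62, 62, 59, 95, 128, 83, 82, 83, 83, 83, 83]
scene a [246, 244, 181, 140, 118, 116, 116, 114, 113, 102, 61, 33, 24, 24]
scene b [227, 128, 103, 87, 91, 113, 220, 236, 240, 241, 241, 241, 241, 240]
scene c [246, 240, 218, 149, 128, 123, 124, 123, 124, 124, 123, 118, 66, 26]
scene d [28, 28, 28, 30, 31, 32, 49, 51, 60, 55, 58, 55, 68, 66]
top a [58, 59, 56, 58, 58, 59, 57, 55, 60, 59, 60, 52, 56, 58]
top b [71, 66, 66, 66, 58, 50, 37, 23, 25, 17, 16, 17, 25, 21]
top c [66, 66, 67, 66, 66, 67, 66, 70, 66, 66, 70, 67, 66, 66]
top d [181, 181, 181, 143, 123, 88, 64, 63, 66, 63, 60, 57, 42, 13]
```

The wrist profile shows dock white beyond hinge b, so that flap has gone down; I'll confirm with a force push later. Now flap d (-y side), pushing until contact.

>>> move_arm([
  [-6,-40,0],
  [-11,-80,0],
  [-17,-119,0],
  [-17,-119,-35],
  [-17,-119,-60],
  [-17,-119,-68],
  [-17,-119,-76],
  [-17,-119,-84],
  [-17,-119,-92],
  [-17,-119,-100],
], roll=[0,0,0,0,0,0,0,0,0,0], fingers=[0,0,0,0,0,0,0,0,0,0])

```text
time_s: 25.63
tool_pos: [0.5586, -0.0757, 0.0456]
ee_rot: [0.0, 0.754, 0.657, 0.001]
force: [0.3, -0.5, 1.6]
finger_gap: 0.0
gripper_force: 0.6
```

>>> move_arm([
  [0,0,-6],
  [0,0,-8],
  [0.4,3,-8],
  [0.8,6,-8],
  [1.2,9,-8],
  [1.6,12,-8],
  [2,14,-8],
  [2.2,16,-8],
  [2.5,18,-8],
  [2.5,18,-8],
], roll=[0,0,0,0,0,0,0,0,0,0], fingers=[0,0,0,0,0,0,0,0,0,0])

```text
time_s: 26.47
tool_pos: [0.5592, -0.0651, 0.0377]
ee_rot: [0.003, 0.756, 0.655, -0.002]
force: [-2.3, -21.7, -0.2]
finger_gap: -0.0003
gripper_force: 11.0
```

>>> move_arm([
  [0.2,1,0],
  [0.3,2,0],
  [0.3,2,0],
], roll=[0,0,0], fingers=[0,0,0])

```text
time_s: 26.72
tool_pos: [0.5592, -0.0651, 0.0377]
ee_rot: [0.003, 0.756, 0.654, -0.003]
force: [-3.2, -26.8, -0.5]
finger_gap: -0.0
gripper_force: 13.8
```

Flap d has reached its stop: 22 N at the folded face. The lid slid within its play, which puts the box centre at y of about 38.5 mm. Back to flap b to press it to its stop.

>>> move_arm([
  [-1,-8,0],
  [-3,-20,0],
  [-3,-20,40],
  [-3,-20,80],
  [0,0,105],
  [6,40,105],
  [12,80,105],
  [18,120,105],
  [24,160,105],
  [30,200,105],
], roll=[0,0,0,0,0,0,0,0,0,0], fingers=[0,0,0,0,0,0,0,0,0,0])

```text
time_s: 27.55
tool_pos: [0.5903, 0.1462, 0.143]
ee_rot: [-0.0, 0.754, 0.657, 0.001]
force: [0.7, -0.2, -0.3]
finger_gap: 0.0002
gripper_force: 0.0
```

>>> move_arm([
  [1,20,0],
  [1,20,-40],
  [1,20,-75],
  [1,20,-98],
  [1,20,-105],
  [1,20,-105],
], roll=[0,0,0,0,0,0], fingers=[0,0,0,0,0,0])

```text
time_s: 28.05
tool_pos: [0.5901, 0.1634, 0.0358]
ee_rot: [-0.001, 0.754, 0.657, -0.001]
force: [0.8, 0.4, 0.7]
finger_gap: -0.0002
gripper_force: 0.0
```

```bash
python3 st.py
```

```text
28.05 [0.5901 0.1634 0.0358] tooly -7.88 -0.0002 0.0 [0.8 0.4 0.7] [-0.76  0.47  0.52  1.78 -0.28  0.97 -0.26]
```

>>> move_arm([
  [-0.5,-4,0],
  [-1,-8,0],
  [-1.6,-12,0],
  [-2,-15,0],
  [-2.4,-18,0],
  [-2.8,-20,0],
  [-3,-21.5,0],
  [-3,-21.5,0],
], roll=[0,0,0,0,0,0,0,0], fingers=[0,0,0,0,0,0,0,0])

```text
time_s: 28.72
tool_pos: [0.5886, 0.1419, 0.0376]
ee_rot: [0.0, 0.754, 0.657, 0.0]
force: [0.3, 1.3, 0.9]
finger_gap: -0.0001
gripper_force: 0.6
```

>>> move_arm([
  [-0.1,-1,0],
  [-0.2,-1.5,0],
  [-0.2,-1.5,0],
], roll=[0,0,0], fingers=[0,0,0])

```text
time_s: 28.97
tool_pos: [0.5885, 0.1416, 0.0375]
ee_rot: [-0.0, 0.754, 0.657, 0.001]
force: [1.6, 4.7, 2.2]
finger_gap: 0.0004
gripper_force: 2.6
```

>>> move_arm([
  [-0.1,-1,0],
  [-0.2,-1.5,0],
  [-0.2,-1.5,0],
], roll=[0,0,0], fingers=[0,0,0])

```text
time_s: 29.22
tool_pos: [0.5885, 0.1416, 0.0376]
ee_rot: [-0.001, 0.754, 0.657, 0.001]
force: [2.4, 8.2, 0.5]
finger_gap: 0.0005
gripper_force: 4.7
```

>>> move_arm([
  [-0.2,-1.5,0],
  [-0.4,-3,0],
  [-0.6,-4.5,0],
  [-0.6,-4.5,0],
], roll=[0,0,0,0], fingers=[0,0,0,0])

```text
time_s: 29.55
tool_pos: [0.5885, 0.1415, 0.0377]
ee_rot: [-0.002, 0.752, 0.659, 0.004]
force: [6.5, 21.8, -4.5]
finger_gap: 0.0002
gripper_force: 10.9
```

>>> move_arm([
  [1.5,10,0],
  [3.5,25,0],
  [3.5,25,40],
  [3.5,25,80],
  [0,0,105],
  [-4,-30,105],
  [-8,-60,105],
  [-12,-85,105],
  [-14,-95,105],
  [-14,-98,105],
], roll=[0,0,0,0.1,0.22,0.34,0.46,0.58,0.7,0.82], fingers=[0,0,0,0,0,0,0,0,0,0])

```text
time_s: 30.38
tool_pos: [0.5726, 0.0329, 0.1422]
ee_rot: [-0.0, 0.429, 0.903, -0.001]
force: [-0.3, 0.9, -0.2]
finger_gap: -0.0001
gripper_force: 0.0
```

```bash
python3 st.py
```

```text
30.3833 [0.5726 0.0329 0.1422] tooly 39.15 -0.0001 0.0 [-0.3  0.9 -0.2] [-0.56  0.26  0.49  1.79 -0.13  1.13  0.66]
```

>>> move_arm([
  [20,-2,0],
  [45,-4,0],
  [75,-6,0],
  [95,-8,0],
  [95,-8,0],
  [95,-8,0],
  [95,-8,0],
  [95,-8,-20],
  [95,-8,-45],
  [95,-8,-60],
], roll=[0.12,0.24,0.36,0.48,0.6,0.72,0.749,0.749,0.749,0.749], fingers=[0,0,0,0,0,0,0,0,0,0])

```text
time_s: 31.22
tool_pos: [0.6675, 0.0283, 0.0799]
ee_rot: [-0.001, 0.07, 0.998, -0.001]
force: [0.3, 0.2, 1.0]
finger_gap: 0.0001
gripper_force: 0.8
```

>>> move_arm([
  [0,0,-8],
  [0,0,-16],
  [0,0,-24],
  [0,0,-32],
  [0,0,-40],
  [0,0,-46],
  [0,0,-46],
], roll=[0,0,0,0,0,0,0], fingers=[0,0,0,0,0,0,0])

```text
time_s: 31.8
tool_pos: [0.6675, 0.0285, 0.0347]
ee_rot: [-0.001, 0.07, 0.998, -0.0]
force: [-0.6, -0.1, -1.0]
finger_gap: -0.0001
gripper_force: 0.5
```

```bash
python3 st.py
```

```text
31.8 [0.6675 0.0285 0.0347] tooly 81.99 -0.0001 0.46406328678131104 [-0.6 -0.1 -1. ] [-0.36  0.55  0.33  1.63 -0.2   1.01  1.47]
```

Now push flap a inward (towards -x).

>>> move_arm([
  [-3,0.4,0],
  [-6,0.8,0],
  [-9,1.2,0],
  [-11,1.5,0],
  [-13,1.8,0],
  [-14.5,2,0],
  [-16,2.2,0],
  [-16,2.2,0],
], roll=[0,0,0,0,0,0,0,0], fingers=[0,0,0,0,0,0,0,0])

```text
time_s: 32.47
tool_pos: [0.6524, 0.0308, 0.0365]
ee_rot: [0.0, 0.07, 0.998, 0.0]
force: [1.0, -0.1, 0.9]
finger_gap: -0.0
gripper_force: 0.6
```

>>> move_arm([
  [-1,0.1,0],
  [-2,0.3,0],
  [-2,0.3,0],
], roll=[0,0,0], fingers=[0,0,0])

```text
time_s: 32.72
tool_pos: [0.6524, 0.0307, 0.0368]
ee_rot: [0.002, 0.07, 0.998, -0.0]
force: [8.9, -1.3, -5.5]
finger_gap: 0.0
gripper_force: 4.9
```

>>> move_arm([
  [-1,0.1,0],
  [-2,0.3,0],
  [-2.5,0.3,0],
  [-2.5,0.3,0],
], roll=[0,0,0,0], fingers=[0,0,0,0])

```text
time_s: 33.05
tool_pos: [0.6524, 0.0307, 0.0374]
ee_rot: [0.005, 0.07, 0.998, -0.0]
force: [19.9, -1.4, -10.3]
finger_gap: 0.0001
gripper_force: 9.9
```

>>> move_arm([
  [8,-1,0],
  [22,-3,0],
  [22,-3,40],
  [22,-3,80],
  [10,0,106],
  [-25,3,106],
  [-65,8,106],
  [-105,14,106],
  [-145,19,106],
  [-168,23,106],
], roll=[0,0,0,0,0,0,0,0,0,0], fingers=[0,0,0,0,0,0,0,0,0,0])

```text
time_s: 33.88
tool_pos: [0.4757, 0.0544, 0.1418]
ee_rot: [-0.001, 0.07, 0.998, -0.0]
force: [0.2, 0.3, -0.4]
finger_gap: 0.0002
gripper_force: 0.0
```

```bash
python3 st.py
```

```text
33.8833 [0.4757 0.0544 0.1418] tooly 82.02 0.0002 0.0 [ 0.2  0.3 -0.4] [-0.53  0.05  0.33  2.   -0.02  1.1   1.25]
```

>>> move_arm([
  [2,-2.5,-25],
  [2,-2.5,-45],
  [2,-2.5,-60],
  [2,-2.5,-68],
  [2,-2.5,-76],
  [2,-2.5,-84],
  [2,-2.5,-92],
  [2,-2.5,-100],
  [2,-2.5,-106],
  [2,-2.5,-106],
], roll=[0,0,0,0,0,0,0,0,0,0], fingers=[0,0,0,0,0,0,0,0,0,0])

```text
time_s: 34.72
tool_pos: [0.4812, 0.0515, 0.035]
ee_rot: [-0.001, 0.07, 0.998, -0.0]
force: [-0.2, 0.7, 0.2]
finger_gap: -0.0001
gripper_force: 0.0
```

>>> move_arm([
  [3,-0.4,0],
  [6,-0.8,0],
  [9,-1.2,0],
  [11,-1.5,0],
  [13,-1.8,0],
  [14.5,-2,0],
  [16,-2.2,0],
  [16,-2.2,0],
], roll=[0,0,0,0,0,0,0,0], fingers=[0,0,0,0,0,0,0,0])

```text
time_s: 35.38
tool_pos: [0.4945, 0.05, 0.0357]
ee_rot: [-0.004, 0.07, 0.998, -0.0]
force: [-16.9, 3.1, 11.6]
finger_gap: -0.0002
gripper_force: 8.6
```

>>> move_arm([
  [1,-0.1,0],
  [2,-0.3,0],
  [2,-0.3,0],
], roll=[0,0,0], fingers=[0,0,0])

```text
time_s: 35.63
tool_pos: [0.4945, 0.05, 0.0353]
ee_rot: [-0.006, 0.069, 0.998, -0.0]
force: [-24.3, 3.1, 16.3]
finger_gap: -0.0001
gripper_force: 12.5
```

Flap c is at its stop (24 N). I'll retreat upward, check all the flaps by profile, then approach the wand.

>>> move_arm([
  [-5,0,0],
  [-16,2,0],
  [-16,2,40],
  [-16,2,80],
  [-16,2,120],
  [-16,2,155],
  [-16,2,175],
  [-16,2,175],
], roll=[0,0,0,0,0,0,0,0], fingers=[0,0,0,0,0,50,50,50])

```text
time_s: 36.3
tool_pos: [0.4864, 0.0516, 0.2167]
ee_rot: [0.004, 0.07, 0.998, 0.002]
force: [0.4, 1.0, -0.2]
finger_gap: 0.0357
gripper_force: 0.0
```

```bash
python3 st.py; sed -i 's/C=np.array(\[.5735,.0415\])/C=np.array([.5752,.0375])/' fl.py; python3 fl.py 13
```

```text
36.3 [0.4864 0.0516 0.2167] tooly 81.96 0.0357 0.0 [ 0.4  1.  -0.2] [-0.54 -0.01  0.34  1.89  0.    1.25  1.24]
wrist a [230, 229, 128, 92, 59, 58, 57, 55, 53, 53, 51, 51, 48, 47]
wrist b [230, 82, 135, 59, 59, 58, 57, 56, 55, 54, 54, 53, 53, 52]
wrist c [231, 231, 219, 133, 98, 85, 84, 152, 151, 221, 222, 223, 114, 57]
wrist d [230, 229, 229, 109, 122, 53, 51, 49, 46, 45, 43, 46, 42, 43]
scene a [246, 235, 200, 149, 86, 104, 176, 229, 195, 128, 30, 25, 25, 25]
scene b [235, 181, 139, 103, 88, 88, 144, 208, 236, 239, 240, 240, 240, 240]
scene c [246, 240, 171, 129, 82, 47, 22, 21, 22, 22, 22, 21, 21, 23]
scene d [246, 246, 243, 223, 173, 97, 49, 23, 20, 21, 21, 22, 22, 22]
top a [69, 57, 36, 50, 55, 59, 69, 69, 64, 63, 60, 60, 60, 53]
top b [75, 77, 79, 75, 62, 46, 73, 75, 78, 69, 47, 70, 75, 77]
top c [69, 71, 71, 72, 73, 73, 75, 75, 69, 75, 75, 75, 77, 75]
top d [245, 247, 200, 138, 137, 157, 159, 25, 10, 13, 3, 15, 13, 10]
```

>>> move_arm([
  [-8,25,0],
  [-20,60,0],
  [-32,98,0],
  [-44,136,0],
  [-56,174,0],
  [-68,210,0],
  [-80,240,0],
  [-90,262,0],
  [-96,272,0],
  [-96,272,0],
], roll=[0.01,0.02,0.04,0.06,0.08,0.1,0.115,0.115,0.115,0.115], fingers=[50,50,50,50,50,50,50,50,50,50])

```text
time_s: 37.28
tool_pos: [0.3858, 0.325, 0.2098]
ee_rot: [-0.001, 0.01, 1.0, -0.001]
force: [0.3, 0.2, 0.1]
finger_gap: 0.0498
gripper_force: 0.0
```

```bash
python3 st.py; python3 fl.py 14 | grep -v wrist; python3 - <<'E'
from h import *
g=cv2.cvtColor(cv2.imread("pics/w_14.png"),cv2.COLOR_BGR2GRAY)
p=proj("wrist",[[.382,.325,.168],[.382,.325,.1]]); print(p)
E
```

```text
37.2833 [0.3858 0.325  0.2098] tooly 88.81 0.0498 0.0 [0.3 0.2 0.1] [-0.83  0.05  0.05  1.84 -0.    1.25  0.76]
scene a [246, 236, 201, 149, 86, 105, 176, 229, 195, 128, 31, 25, 25, 24]
scene b [234, 182, 140, 103, 88, 88, 143, 208, 235, 239, 240, 240, 240, 240]
scene c [246, 240, 172, 130, 82, 48, 22, 23, 22, 21, 21, 22, 22, 22]
scene d [246, 246, 244, 223, 173, 98, 49, 23, 20, 21, 22, 22, 22, 22]
top a [244, 246, 247, 127, 87, 32, 23, 20, 22, 22, 19, 24, 22, 22]
top b [245, 247, 109, 170, 226, 241, 214, 65, 19, 23, 20, 21, 19, 24]
top c [245, 246, 136, 106, 116, 244, 243, 242, 235, 159, 15, 15, 15, 22]
top d [245, 246, 200, 137, 136, 157, 158, 25, 6, 11, 12, 12, 12, 14]
[[263.18666249 208.64826768]
 [262.042895   181.67342939]]
```

```bash
python3 - <<'E'
from h import *
im=cv2.imread("pics/w_14.png")
g=cv2.cvtColor(im,cv2.COLOR_BGR2GRAY)
for thr in(140,190,215):
    m=np.zeros_like(g); m[120:290,180:350]=(g[120:290,180:350]>thr)*255
    for k in cv2.findContours(m,0,1)[0]:
        if cv2.contourArea(k)>200:
            P=plane("wrist",k.reshape(-1,2),.168)[:,:2]*1000; r=cv2.minAreaRect(P.astype(np.float32))
            print(thr,cv2.boundingRect(k),np.round(r[0],1),np.round(r[1],1),round(r[2],1))
rs=cv2.cvtColor(cv2.imread("pics/scene0.png"),cv2.COLOR_BGR2GRAY)
print(g[150:260:6,200:330:8])
E
```

```text
140 (180, 189, 156, 101) [410.1 320. ] [116.   86.7] 88.6
190 (180, 194, 156, 96) [412.  320.1] [115.2  82.9] 88.6
215 (180, 196, 156, 94) [412.7 320.1] [115.1  81.4] 88.6
[[ 29  30  29  35  84 127 125 113  60  62  60  54  41  40  37  37  36]
 [ 30  30  29  37 122  68  61  62  63  63  64 119  40  40  39  40  36]
 [ 30  32  35  38 127 127 128 128 130 129 129 124  44  43  42  41  39]
 [ 32  35  37  41  87  64 111 111 112 122 129 130  47  46  44  40  40]
 [ 35  39  40  43  87  92 112 112 111 105 111  97  49  47  46  41  43]
 [ 43  44  45  52  90 113 113 108 103 115 132  62  52  50  48  48  43]
 [ 48  49  50  54  92 114 112 113 113 113 132  58  56  55  52  50  47]
 [ 50  52  54  57  94 129 123 117 121 126 133  63  59  58  54  52  51]
 [ 52  55  58  60 133 166 229 227 223 218 148  65  62  61  59  54  52]
 [ 56  58  60  64 135 168 169 231 231 230 164  68  66  64  60  58  55]
 [202 224 227 228 228 169 218 230 231 231 184 229 228 230 227 229 227]
 [224 228 230 226 230 171 218 231 231 231 230 230 229 230 229 227 226]
 [229 226 228 229 230 159 216 232 232 231 231 228 231 228 228 230 227]
 [227 229 227 230 229 231 232 231 230 232 229 228 229 229 230 229 230]
 [226 192 229 227 230 231 232 231 230 231 229 229 230 187 193 229 230]
 [ 96  87 227 230 231 231 232 229 232 227 229 231 227  72  98 228 230]
 [ 96  68 227 227 229 230 231 230 229 230 231 229 228  73  98  66 215]
 [ 96  68 196 230 230 232 230 231 230 231 230 228 231  72  91  93  59]
 [ 94  67 185 229 231 230 230 230 229 231 230 228 229  73  68  94  68]]
```

```bash
python3 - <<'E'
from h import *
g=cv2.cvtColor(cv2.imread("pics/w_14.png"),cv2.COLOR_BGR2GRAY)
t=np.deg2rad(-1.4);R=np.array([[np.cos(t),-np.sin(t)],[np.sin(t),np.cos(t)]])
for z in(.168,.1): print(z,[proj("wrist",[[*(R@[a*.013,b*.017]+[.3823,.3247]),z]])[0].round(1).tolist() for a,b in((-1,-1),(-1,1),(1,1),(1,-1))])
for z,(a,b) in((.1,(.017,.021)),): print("socket",[proj("wrist",[[*(R@[i*a,j*b]+[.3823,.3247]),z]])[0].round(1).tolist() for i,j in((-1,-1),(-1,1),(1,1),(1,-1))])
for r in range(160,232,4): print(r,g[r,224:300:3].tolist())
E
```

```text
0.168 [[239.2, 192.3], [286.5, 192.3], [285.4, 225.1], [240.0, 225.1]]
0.1 [[244.0, 169.0], [279.6, 168.9], [279.0, 194.6], [244.4, 194.6]]
socket [[239.7, 164.9], [283.9, 164.8], [282.9, 198.4], [240.5, 198.4]]
160 [38, 36, 128, 127, 127, 128, 128, 128, 127, 127, 128, 128, 128, 129, 126, 126, 109, 83, 68, 62, 63, 64, 53, 47, 42, 40]
164 [40, 47, 128, 128, 128, 128, 128, 128, 128, 128, 128, 129, 129, 128, 129, 128, 130, 129, 128, 130, 129, 128, 77, 47, 43, 42]
168 [41, 56, 88, 91, 78, 81, 86, 104, 111, 111, 110, 110, 111, 113, 111, 116, 122, 126, 131, 130, 129, 129, 56, 47, 47, 44]
172 [41, 65, 88, 89, 73, 71, 103, 111, 108, 108, 93, 77, 64, 49, 49, 50, 56, 53, 65, 125, 131, 130, 52, 49, 48, 48]
176 [45, 78, 89, 89, 68, 85, 113, 106, 82, 93, 112, 113, 113, 112, 114, 115, 115, 100, 64, 130, 131, 131, 52, 50, 49, 50]
180 [52, 82, 89, 89, 67, 110, 113, 111, 113, 113, 113, 107, 97, 113, 104, 117, 115, 137, 66, 131, 132, 98, 55, 52, 52, 51]
184 [54, 86, 92, 91, 72, 115, 114, 111, 111, 111, 111, 112, 112, 110, 112, 112, 111, 131, 88, 132, 132, 83, 59, 55, 56, 54]
188 [56, 91, 91, 92, 89, 1
[... 716 characters left out ...]
 113, 113, 139, 142, 154]
212 [230, 229, 230, 191, 160, 170, 169, 170, 217, 231, 230, 231, 231, 231, 231, 230, 231, 231, 216, 228, 229, 227, 230, 230, 229, 228]
216 [226, 229, 230, 183, 162, 170, 171, 171, 218, 231, 231, 231, 231, 231, 231, 231, 231, 231, 217, 230, 228, 229, 230, 230, 229, 229]
220 [229, 230, 227, 204, 164, 172, 171, 171, 218, 231, 231, 231, 231, 231, 231, 231, 231, 231, 220, 231, 231, 229, 228, 228, 230, 230]
224 [230, 230, 228, 231, 230, 230, 224, 221, 215, 213, 217, 220, 225, 229, 231, 231, 231, 231, 230, 229, 229, 229, 229, 229, 228, 230]
228 [230, 229, 230, 230, 231, 231, 232, 231, 232, 231, 231, 231, 231, 230, 231, 231, 232, 230, 228, 228, 228, 228, 229, 227, 229, 228]
```

>>> move_arm([
  [-3.5,-3,0],
  [-3.5,-3,-15],
  [-3.5,-3,-30],
  [-3.5,-3,-45],
  [-3.5,-3,-60],
  [-3.5,-3,-75],
  [-3.5,-3,-85],
  [-3.5,-3,-90],
  [-3.5,-3,-90],
], roll=[0,0,0,0,0,0,0,0,0], fingers=[52,52,52,52,52,52,52,52,52], force=60)

```text
time_s: 38.18
tool_pos: [0.3843, 0.3191, 0.1205]
ee_rot: [-0.001, 0.013, 1.0, -0.001]
force: [-0.4, 0.3, 0.6]
finger_gap: 0.0523
gripper_force: 0.0
```

>>> move_arm([
  [0,0,0],
  [0,0,0],
  [0,0,0],
  [0,0,0],
  [0,0,0],
  [0,0,0],
], roll=[0,0,0,0,0,0], fingers=[45,38,30,25,25,25])

```text
time_s: 38.68
tool_pos: [0.3849, 0.3207, 0.1224]
ee_rot: [0.001, 0.012, 1.0, 0.001]
force: [-0.0, -1.9, 7.1]
finger_gap: 0.0334
gripper_force: 59.3
```

```bash
python3 st.py
```

```text
38.6833 [0.3849 0.3207 0.1224] tooly 88.58 0.0334 59.276615381240845 [-0.  -1.9  7.1] [-0.83  0.12  0.05  1.96 -0.01  1.06  0.77]
```

The wand is gripped (33 mm opening, 59 N); its home TCP is (384.9, 320.7, 122.4). Lifting it straight out.

>>> move_arm([
  [0,0,8],
  [0,0,20],
  [0,0,35],
  [0,0,50],
  [0,0,70],
  [0,0,90],
  [0,0,110],
  [0,0,130],
  [0,0,145],
  [0,0,145],
], roll=[0,0,0,0,0,0,0,0,0,0], fingers=[25,25,25,25,25,25,25,25,25,25])

```text
time_s: 39.52
tool_pos: [0.3852, 0.3211, 0.2698]
ee_rot: [0.002, 0.012, 1.0, 0.002]
force: [0.7, -0.1, -1.9]
finger_gap: 0.033
gripper_force: 60.2
```

```bash
python3 st.py; python3 - <<'E'
from h import *
s=ctrl.capture("scene");t=ctrl.capture("top");cv2.imwrite("pics/s_15.png",s);cv2.imwrite("pics/t_15.png",t)
# white body & probe seen by scene: column/row extents
g=cv2.cvtColor(s,cv2.COLOR_BGR2GRAY)
p=proj("scene",[[.3825,.3207,.272-.0504+.096],[.3825,.3207,.272-.0504],[.3825,.3207,.272-.1124]]);print(p.round(1))
for a in np.linspace(0,1,12):
    q=(p[1]*(1-a)+p[2]*a); u,v=q.astype(int); print(v,u,g[v,u-9:u+10].tolist())
E
```

```text
39.5167 [0.3852 0.3211 0.2698] tooly 88.58 0.033 60.24008631706238 [ 0.7 -0.1 -1.9] [-0.83  0.01  0.05  1.77 -0.    1.36  0.76]
[[400.1 191. ]
 [388.5 214.1]
 [381.9 227. ]]
214 388 [22, 21, 23, 34, 55, 81, 102, 111, 114, 112, 104, 87, 71, 82, 109, 127, 132, 139, 141]
215 387 [21, 21, 21, 21, 25, 38, 64, 92, 109, 115, 115, 114, 106, 93, 93, 113, 137, 154, 162]
216 387 [21, 20, 20, 20, 22, 27, 47, 77, 102, 113, 117, 121, 128, 134, 142, 154, 167, 175, 169]
217 386 [20, 21, 21, 22, 21, 21, 22, 35, 62, 91, 109, 119, 130, 149, 166, 175, 179, 178, 169]
218 386 [21, 20, 20, 21, 21, 20, 23, 33, 57, 86, 106, 120, 139, 161, 179, 180, 172, 157, 134]
219 385 [21, 21, 21, 21, 21, 20, 21, 25, 41, 65, 90, 105, 118, 139, 160, 168, 158, 136, 108]
221 384 [22, 21, 21, 20, 21, 21, 22, 26, 41, 65, 89, 99, 88, 72, 75, 77, 73, 57, 40]
222 384 [21, 21, 21, 21, 21, 21, 22, 31, 52, 78, 97, 95, 70, 44, 38, 37, 33, 28, 23]
223 383 [22, 21, 21, 21, 22, 21, 22, 26, 41, 66, 90, 99, 85, 54, 29, 23, 23, 22, 22]
224 383 [22, 20, 22, 22, 22, 24, 24, 32, 53, 79, 97, 94, 69, 39, 24, 22, 21, 21, 20]
225 382 [21, 22, 23, 22, 27, 32, 36, 37, 45, 67, 90, 97, 81, 50, 28, 21, 20, 21, 21]
227 381 [27, 31, 42, 53, 66, 85, 104, 109, 98, 86, 89, 92, 76, 47, 27, 20, 21, 21, 21]
```

The scene picture shows the probe hanging straight where predicted. Carrying it to above the valve corner, then down to tip height 79 mm.

>>> move_arm([
  [10,-14,0],
  [30,-40,0],
  [52,-70,0],
  [75,-100,0],
  [97,-130,0],
  [115,-154,0],
  [127,-170,0],
  [132.5,-176,-5],
  [132.5,-176,-25],
  [132.5,-176,-45],
], roll=[0,0,0,0,0,0,0,0,0,0], fingers=[25,25,25,25,25,25,25,25,25,25])

```text
time_s: 40.45
tool_pos: [0.5167, 0.1442, 0.2198]
ee_rot: [-0.0, 0.013, 1.0, 0.0]
force: [0.2, 0.4, -2.4]
finger_gap: 0.0334
gripper_force: 60.3
```

>>> move_arm([
  [0,0,-5],
  [0,0,-10],
  [0,0,-15],
  [0,0,-20],
  [0,0,-20],
  [0,0,-20],
  [0,0,-20],
], roll=[0,0,0,0,0,0,0], fingers=[25,25,25,25,25,25,25])

```text
time_s: 41.03
tool_pos: [0.5171, 0.1444, 0.2019]
ee_rot: [0.0, 0.012, 1.0, 0.0]
force: [-0.2, 0.0, -1.4]
finger_gap: 0.0335
gripper_force: 60.1
```

```bash
python3 st.py;python3 - <<'E'
from h import *
s=ctrl.capture("scene");t=ctrl.capture("top");w=ctrl.capture("wrist");cv2.imwrite("pics/s_16.png",s);cv2.imwrite("pics/t_16.png",t);cv2.imwrite("pics/w_16.png",w)
o=ctrl.get_obs()["tool_pos"]; tip=o+[-.003,0,-.1124]; print("tip",tip.round(4)); u,v=proj("scene",[tip])[0].astype(int); x,y=proj("wrist",[tip])[0].astype(int); print(u,v,x,y)
a=cv2.resize(s[v-45:v+45,u-60:u+60],(400,300),interpolation=2); 
b=cv2.resize(w,(400,300)); cv2.circle(b,(int(x/1.28),int(y/1.28)),6,(0,0,255),1)
cv2.drawMarker(a,(200,150),(0,0,255),cv2.MARKER_CROSS,8)
cv2.imwrite("pics/c16.png",np.hstack([a,b]))
E
```

```text
41.0333 [0.5171 0.1444 0.2019] tooly 88.58 0.0335 60.121010541915894 [-0.2  0.  -1.4] [-0.6   0.12  0.27  1.79 -0.03  1.23  1.22]
tip [0.5141 0.1443 0.0894]
296 211 258 184
```

View pics/c16.png

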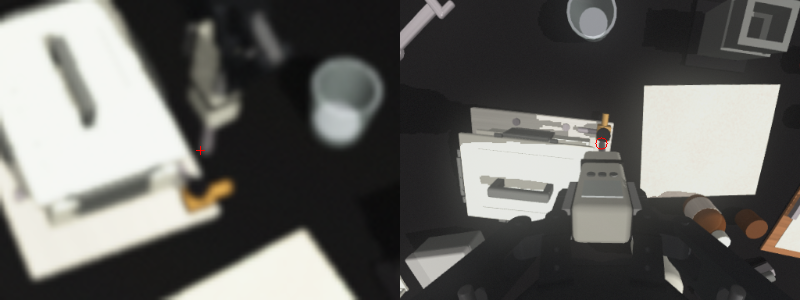

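The scene crop shows the probe tip at about (207,150), just outside the lid's valve corner (175,165). The wrist half shows it by the valve at (601,143). Lowering to rim height, then starting along the +x leg of the left side.

>>> move_arm([
  [0.5,0,-3],
  [1,0,-6],
  [1,0,-9],
  [1,0,-10.5],
  [1,0,-10.5],
  [1,0,-10.5],
], roll=[0,0,0,0,0,0], fingers=[25,25,25,25,25,25])

```text
time_s: 41.68
tool_pos: [0.5177, 0.1442, 0.1906]
ee_rot: [-0.0, 0.012, 1.0, -0.0]
force: [-0.1, 0.0, -0.7]
finger_gap: 0.0333
gripper_force: 60.1
```

>>> move_arm([
  [2.9,-0.4,0],
  [5.9,-0.8,0],
  [8.8,-1.2,0],
  [11.7,-1.6,0],
  [14.7,-2,0],
  [17.6,-2.5,0],
  [20.5,-2.9,0],
  [23.4,-3.3,0],
  [26.4,-3.7,0],
  [29.3,-4.1,0],
], roll=[0,0,0,0,0,0,0,0,0,0], fingers=[25,25,25,25,25,25,25,25,25,25])

```text
time_s: 42.52
tool_pos: [0.5475, 0.1401, 0.1908]
ee_rot: [0.0, 0.012, 1.0, -0.0]
force: [-0.2, 0.4, -2.0]
finger_gap: 0.0336
gripper_force: 60.1
```

>>> move_arm([
  [2.9,-0.4,0],
  [5.9,-0.8,0],
  [8.8,-1.2,0],
  [11.7,-1.6,0],
  [14.7,-2,0],
  [17.6,-2.5,0],
  [20.5,-2.9,0],
  [23.4,-3.3,0],
  [26.4,-3.7,0],
  [29.3,-4.1,0],
], roll=[0,0,0,0,0,0,0,0,0,0], fingers=[25,25,25,25,25,25,25,25,25,25])

```text
time_s: 43.35
tool_pos: [0.5768, 0.136, 0.1908]
ee_rot: [0.0, 0.012, 1.0, -0.0]
force: [0.7, 0.7, -2.0]
finger_gap: 0.0334
gripper_force: 60.1
```

>>> move_arm([
  [2.9,-0.4,0],
  [5.9,-0.8,0],
  [8.8,-1.2,0],
  [11.7,-1.6,0],
  [14.7,-2,0],
  [17.6,-2.5,0],
  [20.5,-2.9,0],
  [23.4,-3.3,0],
  [26.4,-3.7,0],
  [29.3,-4.1,0],
], roll=[0,0,0,0,0,0,0,0,0,0], fingers=[25,25,25,25,25,25,25,25,25,25])

```text
time_s: 44.18
tool_pos: [0.606, 0.1319, 0.1908]
ee_rot: [-0.0, 0.012, 1.0, -0.0]
force: [0.5, -0.4, -1.3]
finger_gap: 0.0335
gripper_force: 60.1
```

>>> move_arm([
  [2.9,-0.4,0],
  [5.9,-0.8,0],
  [8.8,-1.2,0],
  [11.7,-1.6,0],
  [14.7,-2,0],
  [17.6,-2.5,0],
  [20.5,-2.9,0],
  [23.4,-3.3,0],
  [26.4,-3.7,0],
  [29.3,-4.1,0],
], roll=[0,0,0,0,0,0,0,0,0,0], fingers=[25,25,25,25,25,25,25,25,25,25])

```text
time_s: 45.02
tool_pos: [0.6354, 0.1278, 0.1908]
ee_rot: [0.0, 0.012, 1.0, -0.0]
force: [0.0, 0.6, -1.6]
finger_gap: 0.0334
gripper_force: 60.1
```

>>> move_arm([
  [2.9,-0.4,0],
  [5.9,-0.8,0],
  [8.8,-1.2,0],
  [11.7,-1.6,0],
  [14.7,-2,0],
  [17.6,-2.5,0],
  [20.5,-2.9,0],
  [23.4,-3.3,0],
  [26.4,-3.7,0],
  [29.3,-4.1,0],
], roll=[0,0,0,0,0,0,0,0,0,0], fingers=[25,25,25,25,25,25,25,25,25,25])

```text
time_s: 45.85
tool_pos: [0.6646, 0.1237, 0.1908]
ee_rot: [-0.0, 0.012, 1.0, -0.0]
force: [-0.8, 0.2, -1.9]
finger_gap: 0.0334
gripper_force: 60.1
```

>>> move_arm([
  [-0.4,-2.8,0],
  [-0.8,-5.6,0],
  [-1.2,-8.4,0],
  [-1.6,-11.2,0],
  [-2,-14,0],
  [-2.3,-16.8,0],
  [-2.7,-19.6,0],
  [-3.1,-22.4,0],
  [-3.5,-25.2,0],
  [-3.9,-28,0],
], roll=[0,0,0,0,0,0,0,0,0,0], fingers=[25,25,25,25,25,25,25,25,25,25])

```text
time_s: 46.68
tool_pos: [0.6604, 0.0955, 0.1908]
ee_rot: [0.0, 0.012, 1.0, -0.0]
force: [0.3, 0.4, -2.5]
finger_gap: 0.0333
gripper_force: 60.1
```

>>> move_arm([
  [-0.4,-2.8,0],
  [-0.8,-5.6,0],
  [-1.2,-8.4,0],
  [-1.6,-11.2,0],
  [-2,-14,0],
  [-2.3,-16.8,0],
  [-2.7,-19.6,0],
  [-3.1,-22.4,0],
  [-3.5,-25.2,0],
  [-3.9,-28,0],
], roll=[0,0,0,0,0,0,0,0,0,0], fingers=[25,25,25,25,25,25,25,25,25,25])

```text
time_s: 47.52
tool_pos: [0.6565, 0.0674, 0.1908]
ee_rot: [-0.0, 0.012, 1.0, -0.0]
force: [-1.3, -0.4, -1.3]
finger_gap: 0.0331
gripper_force: 60.1
```

>>> move_arm([
  [-0.4,-2.8,0],
  [-0.8,-5.6,0],
  [-1.2,-8.4,0],
  [-1.6,-11.2,0],
  [-2,-14,0],
  [-2.3,-16.8,0],
  [-2.7,-19.6,0],
  [-3.1,-22.4,0],
  [-3.5,-25.2,0],
  [-3.9,-28,0],
], roll=[0,0,0,0,0,0,0,0,0,0], fingers=[25,25,25,25,25,25,25,25,25,25])

```text
time_s: 48.35
tool_pos: [0.6526, 0.0395, 0.1908]
ee_rot: [0.0, 0.012, 1.0, -0.0]
force: [0.0, -0.3, -1.6]
finger_gap: 0.0333
gripper_force: 60.1
```

```bash
python3 st.py
```

```text
48.35 [0.6526 0.0395 0.1908] tooly 88.58 0.0333 60.120792388916016 [ 0.  -0.3 -1.6] [-0.39  0.37  0.34  1.52 -0.13  1.27  1.51]
```

>>> move_arm([
  [-0.4,-2.8,0],
  [-0.8,-5.6,0],
  [-1.2,-8.4,0],
  [-1.6,-11.2,0],
  [-2,-14,0],
  [-2.3,-16.8,0],
  [-2.7,-19.6,0],
  [-3.1,-22.4,0],
  [-3.5,-25.2,0],
  [-3.9,-28,0],
], roll=[0,0,0,0,0,0,0,0,0,0], fingers=[25,25,25,25,25,25,25,25,25,25])

```text
time_s: 49.18
tool_pos: [0.6487, 0.0114, 0.1908]
ee_rot: [0.0, 0.012, 1.0, -0.0]
force: [0.6, 0.6, -1.9]
finger_gap: 0.0337
gripper_force: 60.1
```

>>> move_arm([
  [-0.4,-2.8,0],
  [-0.8,-5.6,0],
  [-1.2,-8.4,0],
  [-1.6,-11.2,0],
  [-2,-14,0],
  [-2.3,-16.8,0],
  [-2.7,-19.6,0],
  [-3.1,-22.4,0],
  [-3.5,-25.2,0],
  [-3.9,-28,0],
], roll=[0,0,0,0,0,0,0,0,0,0], fingers=[25,25,25,25,25,25,25,25,25,25])

```text
time_s: 50.02
tool_pos: [0.6448, -0.0165, 0.1908]
ee_rot: [-0.0, 0.012, 1.0, -0.0]
force: [0.3, -0.8, -1.8]
finger_gap: 0.0337
gripper_force: 60.1
```

>>> move_arm([
  [-0.4,-2.8,0],
  [-0.8,-5.6,0],
  [-1.2,-8.4,0],
  [-1.6,-11.2,0],
  [-2,-14,0],
  [-2.3,-16.8,0],
  [-2.7,-19.6,0],
  [-3.1,-22.4,0],
  [-3.5,-25.2,0],
  [-3.9,-28,0],
], roll=[0,0,0,0,0,0,0,0,0,0], fingers=[25,25,25,25,25,25,25,25,25,25])

```text
time_s: 50.85
tool_pos: [0.6409, -0.0446, 0.1908]
ee_rot: [-0.0, 0.012, 1.0, -0.0]
force: [0.2, 0.7, -2.2]
finger_gap: 0.0334
gripper_force: 60.1
```

>>> move_arm([
  [-0.4,-2.8,0],
  [-0.8,-5.6,0],
  [-1.2,-8.4,0],
  [-1.6,-11.2,0],
  [-2,-14,0],
  [-2.3,-16.8,0],
  [-2.7,-19.6,0],
  [-3.1,-22.4,0],
  [-3.5,-25.2,0],
  [-3.9,-28,0],
], roll=[0,0,0,0,0,0,0,0,0,0], fingers=[25,25,25,25,25,25,25,25,25,25])

```text
time_s: 51.68
tool_pos: [0.637, -0.0726, 0.1908]
ee_rot: [-0.0, 0.012, 1.0, -0.0]
force: [0.6, -0.2, -2.6]
finger_gap: 0.0333
gripper_force: 60.1
```

>>> move_arm([
  [-2.9,0.4,0],
  [-5.9,0.8,0],
  [-8.8,1.2,0],
  [-11.7,1.6,0],
  [-14.7,2,0],
  [-17.6,2.5,0],
  [-20.5,2.9,0],
  [-23.4,3.3,0],
  [-26.4,3.7,0],
  [-29.3,4.1,0],
], roll=[0,0,0,0,0,0,0,0,0,0], fingers=[25,25,25,25,25,25,25,25,25,25])

```text
time_s: 52.52
tool_pos: [0.6074, -0.0681, 0.1908]
ee_rot: [-0.0, 0.012, 1.0, -0.0]
force: [-0.5, -0.3, -2.2]
finger_gap: 0.0333
gripper_force: 60.1
```

>>> move_arm([
  [-2.9,0.4,0],
  [-5.9,0.8,0],
  [-8.8,1.2,0],
  [-11.7,1.6,0],
  [-14.7,2,0],
  [-17.6,2.5,0],
  [-20.5,2.9,0],
  [-23.4,3.3,0],
  [-26.4,3.7,0],
  [-29.3,4.1,0],
], roll=[0,0,0,0,0,0,0,0,0,0], fingers=[25,25,25,25,25,25,25,25,25,25])

```text
time_s: 53.35
tool_pos: [0.5781, -0.064, 0.1908]
ee_rot: [-0.0, 0.012, 1.0, -0.0]
force: [-0.4, -1.0, -2.1]
finger_gap: 0.0337
gripper_force: 60.1
```

```bash
python3 st.py
```

```text
53.35 [ 0.5781 -0.064   0.1908] tooly 88.57 0.0337 60.12181878089905 [-0.4 -1.  -2.1] [-0.29  0.22  0.38  1.71 -0.09  1.23  1.66]
```

>>> move_arm([
  [-2.9,0.4,0],
  [-5.9,0.8,0],
  [-8.8,1.2,0],
  [-11.7,1.6,0],
  [-14.7,2,0],
  [-17.6,2.5,0],
  [-20.5,2.9,0],
  [-23.4,3.3,0],
  [-26.4,3.7,0],
  [-29.3,4.1,0],
], roll=[0,0,0,0,0,0,0,0,0,0], fingers=[25,25,25,25,25,25,25,25,25,25])

```text
time_s: 54.18
tool_pos: [0.5489, -0.0599, 0.1908]
ee_rot: [0.0, 0.012, 1.0, -0.0]
force: [0.6, 0.3, -1.3]
finger_gap: 0.0337
gripper_force: 60.1
```

>>> move_arm([
  [-2.9,0.4,0],
  [-5.9,0.8,0],
  [-8.8,1.2,0],
  [-11.7,1.6,0],
  [-14.7,2,0],
  [-17.6,2.5,0],
  [-20.5,2.9,0],
  [-23.4,3.3,0],
  [-26.4,3.7,0],
  [-29.3,4.1,0],
], roll=[0,0,0,0,0,0,0,0,0,0], fingers=[25,25,25,25,25,25,25,25,25,25])

```text
time_s: 55.02
tool_pos: [0.5196, -0.0558, 0.1908]
ee_rot: [-0.0, 0.012, 1.0, -0.0]
force: [0.8, -1.1, -2.1]
finger_gap: 0.033
gripper_force: 60.1
```

>>> move_arm([
  [-2.9,0.4,0],
  [-5.9,0.8,0],
  [-8.8,1.2,0],
  [-11.7,1.6,0],
  [-14.7,2,0],
  [-17.6,2.5,0],
  [-20.5,2.9,0],
  [-23.4,3.3,0],
  [-26.4,3.7,0],
  [-29.3,4.1,0],
], roll=[0,0,0,0,0,0,0,0,0,0], fingers=[25,25,25,25,25,25,25,25,25,25])

```text
time_s: 55.85
tool_pos: [0.4903, -0.0517, 0.1908]
ee_rot: [0.0, 0.012, 1.0, 0.0]
force: [-0.3, -0.4, -2.1]
finger_gap: 0.0334
gripper_force: 60.1
```

>>> move_arm([
  [0.4,2.8,0],
  [0.8,5.6,0],
  [1.2,8.4,0],
  [1.6,11.2,0],
  [2,14,0],
  [2.3,16.8,0],
  [2.7,19.6,0],
  [3.1,22.4,0],
  [3.5,25.2,0],
  [3.9,28,0],
], roll=[0,0,0,0,0,0,0,0,0,0], fingers=[25,25,25,25,25,25,25,25,25,25])

```text
time_s: 56.68
tool_pos: [0.4945, -0.0235, 0.1908]
ee_rot: [0.0, 0.012, 1.0, -0.0]
force: [0.6, 0.1, -1.1]
finger_gap: 0.0336
gripper_force: 60.1
```

>>> move_arm([
  [0.4,2.8,0],
  [0.8,5.6,0],
  [1.2,8.4,0],
  [1.6,11.2,0],
  [2,14,0],
  [2.3,16.8,0],
  [2.7,19.6,0],
  [3.1,22.4,0],
  [3.5,25.2,0],
  [3.9,28,0],
], roll=[0,0,0,0,0,0,0,0,0,0], fingers=[25,25,25,25,25,25,25,25,25,25])

```text
time_s: 57.52
tool_pos: [0.4984, 0.0045, 0.1908]
ee_rot: [0.0, 0.012, 1.0, -0.0]
force: [-0.0, -0.7, -1.4]
finger_gap: 0.0335
gripper_force: 60.1
```

>>> move_arm([
  [0.4,2.8,0],
  [0.8,5.6,0],
  [1.2,8.4,0],
  [1.6,11.2,0],
  [2,14,0],
  [2.3,16.8,0],
  [2.7,19.6,0],
  [3.1,22.4,0],
  [3.5,25.2,0],
  [3.9,28,0],
], roll=[0,0,0,0,0,0,0,0,0,0], fingers=[25,25,25,25,25,25,25,25,25,25])

```text
time_s: 58.35
tool_pos: [0.5023, 0.0325, 0.1908]
ee_rot: [-0.0, 0.012, 1.0, -0.0]
force: [0.6, 0.7, -2.4]
finger_gap: 0.0333
gripper_force: 60.1
```

```bash
python3 st.py
```

```text
58.35 [0.5023 0.0325 0.1908] tooly 88.58 0.0333 60.12185275554657 [ 0.6  0.7 -2.4] [-0.42  0.06  0.28  1.88 -0.02  1.21  1.41]
```

>>> move_arm([
  [0.4,2.8,0],
  [0.8,5.6,0],
  [1.2,8.4,0],
  [1.6,11.2,0],
  [2,14,0],
  [2.3,16.8,0],
  [2.7,19.6,0],
  [3.1,22.4,0],
  [3.5,25.2,0],
  [3.9,28,0],
], roll=[0,0,0,0,0,0,0,0,0,0], fingers=[25,25,25,25,25,25,25,25,25,25])

```text
time_s: 59.18
tool_pos: [0.5062, 0.0605, 0.1908]
ee_rot: [-0.0, 0.012, 1.0, -0.0]
force: [0.1, 0.4, -1.6]
finger_gap: 0.033
gripper_force: 60.1
```

>>> move_arm([
  [0.4,2.8,0],
  [0.8,5.6,0],
  [1.2,8.4,0],
  [1.6,11.2,0],
  [2,14,0],
  [2.3,16.8,0],
  [2.7,19.6,0],
  [3.1,22.4,0],
  [3.5,25.2,0],
  [3.9,28,0],
], roll=[0,0,0,0,0,0,0,0,0,0], fingers=[25,25,25,25,25,25,25,25,25,25])

```text
time_s: 60.02
tool_pos: [0.5101, 0.0885, 0.1908]
ee_rot: [-0.0, 0.012, 1.0, -0.0]
force: [-0.6, -0.4, -1.3]
finger_gap: 0.0334
gripper_force: 60.1
```

>>> move_arm([
  [0.4,2.8,0],
  [0.8,5.6,0],
  [1.2,8.4,0],
  [1.6,11.2,0],
  [2,14,0],
  [2.3,16.8,0],
  [2.7,19.6,0],
  [3.1,22.4,0],
  [3.5,25.2,0],
  [3.9,28,0],
], roll=[0,0,0,0,0,0,0,0,0,0], fingers=[25,25,25,25,25,25,25,25,25,25])

```text
time_s: 60.85
tool_pos: [0.514, 0.1165, 0.1908]
ee_rot: [-0.0, 0.012, 1.0, -0.0]
force: [0.6, -0.7, -2.0]
finger_gap: 0.0333
gripper_force: 60.1
```

>>> move_arm([
  [0.4,2.8,0],
  [0.8,5.6,0],
  [1.2,8.4,0],
  [1.6,11.2,0],
  [2,14,0],
  [2.3,16.8,0],
  [2.7,19.6,0],
  [3.1,22.4,0],
  [3.5,25.2,0],
  [3.9,28,0],
], roll=[0,0,0,0,0,0,0,0,0,0], fingers=[25,25,25,25,25,25,25,25,25,25])

```text
time_s: 61.68
tool_pos: [0.5179, 0.1445, 0.1908]
ee_rot: [-0.0, 0.012, 1.0, -0.0]
force: [-1.0, -0.7, -2.2]
finger_gap: 0.0333
gripper_force: 60.1
```

>>> move_arm([
  [0,1,0],
  [0,1,0],
  [0,1,3],
  [0,1,6],
  [0,1,9],
  [0,1,12],
  [0,1,16],
  [0,1,25],
  [0,1,45],
  [0,1,79],
], roll=[0,0,0,0,0,0,0,0,0,0], fingers=[25,25,25,25,25,25,25,25,25,25])

```text
time_s: 62.52
tool_pos: [0.5163, 0.1447, 0.2683]
ee_rot: [-0.002, 0.012, 1.0, -0.001]
force: [0.5, 0.6, -2.9]
finger_gap: 0.0336
gripper_force: 60.1
```

>>> move_arm([
  [-8,10,0],
  [-28,37,0],
  [-50,67,0],
  [-73,97,0],
  [-95,127,0],
  [-114,152,0],
  [-127,169,0],
  [-132,176,0],
  [-133,177,0],
  [-133,177,0],
], roll=[0,0,0,0,0,0,0,0,0,0], fingers=[25,25,25,25,25,25,25,25,25,25])

```text
time_s: 63.35
tool_pos: [0.3853, 0.3218, 0.2702]
ee_rot: [0.0, 0.012, 1.0, -0.0]
force: [0.4, -1.1, -1.7]
finger_gap: 0.0332
gripper_force: 60.3
```

>>> move_arm([
  [0,0,0],
  [0,0,0],
], roll=[0,0], fingers=[25,25])

```text
time_s: 63.52
tool_pos: [0.386, 0.3209, 0.2699]
ee_rot: [0.0, 0.014, 1.0, -0.0]
force: [-0.1, -0.3, -1.4]
finger_gap: 0.0333
gripper_force: 60.3
```

```bash
python3 st.py
```

```text
63.5167 [0.386  0.3209 0.2699] tooly 88.43 0.0333 60.277440547943115 [-0.1 -0.3 -1.4] [-0.77  0.02 -0.01  1.76  0.    1.37  0.76]
```

>>> move_arm([
  [-0.8,0,-15],
  [-0.8,0,-35],
  [-0.8,0,-55],
  [-0.8,0,-75],
  [-0.8,0,-92],
  [-0.8,0,-104],
  [-0.8,0,-112],
  [-0.8,0,-118],
  [-0.8,0,-122],
  [-0.8,0,-124],
], roll=[0,0,0,0,0,0,0,0,0,0], fingers=[25,25,25,25,25,25,25,25,25,25])

```text
time_s: 64.35
tool_pos: [0.3844, 0.3221, 0.1458]
ee_rot: [0.0, 0.013, 1.0, 0.0]
force: [0.0, -0.5, -1.5]
finger_gap: 0.0327
gripper_force: 60.3
```

>>> move_arm([
  [0,0,-4],
  [0,0,-8],
  [0,0,-12],
  [0,0,-16],
  [0,0,-19],
  [0,0,-22],
  [0,0,-22],
], roll=[0,0,0,0,0,0,0], fingers=[25,25,25,25,25,25,25])

```text
time_s: 64.93
tool_pos: [0.3838, 0.322, 0.1231]
ee_rot: [-0.0, 0.012, 1.0, -0.0]
force: [-0.5, -0.2, -1.8]
finger_gap: 0.0332
gripper_force: 60.3
```

```bash
python3 st.py
```

```text
64.9333 [0.3838 0.322  0.1231] tooly 88.58 0.0332 60.279468297958374 [-0.5 -0.2 -1.8] [-0.77  0.12 -0.02  1.95  0.    1.07  0.76]
```

>>> move_arm([
  [0,-0.5,-0.5],
  [0.4,-1,-1],
  [0.4,-1,-1],
  [0.4,-1,-1],
], roll=[0,0,0,0], fingers=[25,25,25,25])

```text
time_s: 65.27
tool_pos: [0.3846, 0.3213, 0.123]
ee_rot: [0.0, 0.012, 1.0, 0.0]
force: [0.5, 0.7, -1.6]
finger_gap: 0.033
gripper_force: 60.3
```

>>> move_arm([
  [0,0,0],
  [0,0,0],
  [0,0,0],
  [0,0,0],
  [0,0,15],
  [0,0,40],
  [0,0,70],
  [0,0,100],
  [0,0,110],
  [0,0,110],
], roll=[0,0,0,0,0,0,0,0,0,0], fingers=[36,42,50,52,52,52,52,52,52,52])

```text
time_s: 66.1
tool_pos: [0.3856, 0.3224, 0.236]
ee_rot: [0.002, 0.012, 1.0, 0.002]
force: [0.2, 0.8, 0.6]
finger_gap: 0.0519
gripper_force: 0.0
```

```bash
python3 st.py; python3 fl.py 17 | grep -v wrist; python3 - <<'E'
from h import *
a=cv2.imread("pics/s_17.png").astype(int);b=cv2.imread("pics/s_15.png");o=cv2.imread("pics/scene0.png").astype(int)
# wand top region versus start
g=lambda i:cv2.cvtColor(i.astype(np.uint8),cv2.COLOR_BGR2GRAY)
m=np.zeros((384,512),np.uint8); m[215:245,370:395]=(g(a)[215:245,370:395]>170)*255
k=max(cv2.findContours(m,0,1)[0],key=cv2.contourArea);print("wand scene px now",k.reshape(-1,2).min(0),k.reshape(-1,2).max(0),"was [377 220] [390 243]")
# changes versus start anywhere outside paper/box/lid/robot
d=np.abs(a-o).max(2)>50; n,l,st,c=cv2.connectedComponentsWithStats(d.astype(np.uint8))
for i in range(1,n):
    if st[i,4]>25: print(st[i],plane("scene",c[i],0)[0,:2].round(3))
w=g(cv2.imread("pics/w_17.png"))
E
```

```text
66.1 [0.3856 0.3224 0.236 ] tooly 88.58 0.0519 0.0 [0.2 0.8 0.6] [-0.77  0.03 -0.01  1.81  0.    1.29  0.76]
scene a [246, 235, 200, 149, 85, 105, 176, 229, 194, 128, 31, 25, 25, 24]
scene b [234, 181, 140, 103, 88, 87, 144, 208, 235, 239, 240, 240, 240, 240]
scene c [246, 240, 172, 129, 83, 48, 22, 22, 22, 21, 22, 21, 21, 22]
scene d [246, 246, 243, 223, 173, 98, 49, 23, 20, 22, 22, 21, 22, 22]
top a [245, 246, 247, 129, 89, 33, 21, 23, 22, 20, 21, 21, 19, 21]
top b [246, 247, 111, 171, 224, 242, 211, 63, 19, 21, 18, 23, 19, 23]
top c [245, 246, 135, 105, 117, 244, 243, 242, 235, 158, 15, 18, 20, 18]
top d [244, 246, 200, 136, 135, 157, 155, 25, 8, 11, 15, 14, 13, 12]
wand scene px now [377 219] [390 242] was [377 220] [390 243]
[411   0  23  44 430] [-0.576 -0.498]
[ 425    0   87  118 4552] [-0.56  -0.229]
[397  62  15  46 340] [-0.195 -0.186]
[ 185   94   60   57 2303] [ 0.534 -0.341]
[415  97   7  10  44] [-0.169 -0.079]
[468 105   9  15  62] [-0.323  0.056]
[474 110   7  12  43] [-0.327  0.08 ]
[359 117  35  39 197] [ 0.08  -0.022]
[396 121  60  59 940] [-0.021  0.136]
[398 123  42  36 642] [-0.033  0.07 ]
[277 133  38  21 215] [ 0.34  -0.123]
[225 163  46  21 352] [ 0.54 -0.1 ]
[252 172  34  49 378] [0.522 0.015]
[236 178  14  10  92] [ 0.571 -0.069]
[251 178  14  27 167] [ 0.545 -0.019]
[225 183  18  40 156] [ 0.631 -0.018]
[415 197  10  14  65] [0.137 0.263]
[256 216  28  15 171] [0.57  0.098]
[312 244  22  20 309] [0.489 0.253]
[288 253  21  22 321] [0.566 0.247]
[329 275  22  22 353] [0.503 0.355]
[313 289  23  23 365] [0.562 0.369]
```

The wand is back within a pixel of its original place, all flaps read as folded, and the only changes elsewhere on the bench are the robot's and its shadow's. Handing in.

```bash
python3 -c "
from workcell import ctrl
print(ctrl.job_done())"
```

```text
the job is handed in; nothing more can be done
None
```

I handed the job in after about 66 s of the allowed 210 s: all four jars are in the box, the lid is on with its four flaps pressed to their stops, the wand went once clockwise round the rim at about 36 mm/s, and it is back in its stand; no verdict came back. One contact was heavy: 36 N on the tool while lowering the first jar.

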